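Pack the call-out tool tray

TASK

Pack the tool tray for a repair call-out: lay the longest and the shortest screwdriver, the soldering iron and the small pliers gently into the tray, each fully down in the insert whose pocket is shaped for it. The middle-length screwdriver and the solder pump look similar but have no pocket: leave them lying where they are on the bench.

Things in the scene. Friction and masses are not known exactly. Their poses are not given: they have to be found in the camera images.
- driver_long_axis (a point): Longest screwdriver, green handle, 205 x 24 x 24 mm, 60 g; handle y = 8 to 102 mm, shank 6 mm thick to y = -102 mm. This point: middle of its length on its axis, 12 mm above its underside; y along it to the handle end. Lies loose, handle towards the robot; can roll about y. Grip across the handle at y = 40 mm (24 mm wide).
- driver_short_axis (a point): Shortest screwdriver, green handle, 145 x 21 x 21 mm, 60 g; handle y = -2 to 72 mm, shank to y = -72 mm. This point: middle of its length on its axis, 10.5 mm above its underside; y along it to the handle end. Lies loose, handle towards the robot; can roll about y. Grip across the handle at y = 40 mm (21 mm wide).
- iron: Soldering iron, cold, no lead: black handle, thin shank, copper tip, 185 x 21 x 21 mm, 50 g; handle end y = 92 mm, tip y = -92 mm. Origin: centre of its underside; y along it to the handle end, x across, z up. Lies loose, handle towards the robot. Grip across the handle at y = 40 mm (18 to 21 mm wide).
- cutters: Small pliers with slim pointed jaws, green handles, 46 x 151 x 11 mm, 90 g, lying flat, rigid; handles end at y = 75 mm, jaws at y = -75 mm. Origin: centre of its underside; y along it to the handle end, x across, z up. Lies loose, handle towards the robot. Grip across both handles at y = 40 mm (46 mm wide).
- driver_middle: Middle screwdriver, 180 x 23 x 23 mm, green handle like the other two. No pocket: it stays where it lies. Origin: centre of its underside; y along it to the handle end, x across, z up. Lies loose, handle towards the robot.
- pump: Solder pump, 195 x 20 x 22 mm: slim pale barrel, black plunger end, yellow nozzle, much like the iron in size. No pocket: it stays where it lies. Origin: centre of its underside; y along it to the handle end, x across, z up. Lies loose, handle towards the robot.
- insert_long: Black insert, pale pocket, 65 x 226 x 20 mm fixed in a 28 mm high tray, four abreast in any order. Origin: centre of its underside, 3 mm off the bench; y to the handle end of its pocket. Pocket clears the tool by 3 mm all round at its floor, 6 at the top. Finger scoop y = -5 to 63 mm, down to z = 4 mm. Home: tool origin and y over these, underside at z = 7 mm. Longest driver's: keyhole, 211 mm.
- insert_short: Black insert, pale pocket, 65 x 226 x 20 mm fixed in a 28 mm high tray, four abreast in any order. Origin: centre of its underside, 3 mm off the bench; y to the handle end of its pocket. Pocket clears the tool by 3 mm all round at its floor, 6 at the top. Finger scoop y = -5 to 63 mm, down to z = 4 mm. Home: tool origin and y over these, underside at z = 7 mm. Shortest driver's: keyhole, 152 mm.
- insert_iron: Black insert, pale pocket, 65 x 226 x 20 mm fixed in a 28 mm high tray, four abreast in any order. Origin: centre of its underside, 3 mm off the bench; y to the handle end of its pocket. Pocket clears the tool by 3 mm all round at its floor, 6 at the top. Finger scoop y = -5 to 63 mm, down to z = 4 mm. Home: tool origin and y over these, underside at z = 7 mm. Iron's: straight, 192 mm, slim nose.
- insert_cutters: Black insert, pale pocket, 65 x 226 x 20 mm fixed in a 28 mm high tray, four abreast in any order. Origin: centre of its underside, 3 mm off the bench; y to the handle end of its pocket. Pocket clears the tool by 3 mm all round at its floor, 6 at the top. Finger scoop y = -5 to 63 mm, down to z = 4 mm. Home: tool origin and y over these, underside at z = 12 mm. Pliers': widest pocket, 157 mm.

How it is judged:
By the outcome, as a careful person would: the job done as asked, in the order asked, and still so for the second after the job is handed in, with the robot touching nothing.
It also fails if it takes over 93 s, if anything falls off the work surface, if the arm or the gripper's body presses on something with over 40 N, if the wrist force passes 120 N, or if a joint passes its speed limit or range.

ROBOT

A 7-joint arm with a two-finger parallel gripper is mounted at the origin on a cart in front of the work surface, level with it; the furniture and walls round the work are solid. World frame = base frame: x ahead of the robot, y to its left, z up, the work surface at z = 0. Lengths are in m, angles in rad, forces in N, time in s.
With the tool pointing down it reaches from about 0.4 to 0.85 m from the base axis. Payload 10.4 kg.
Tool frame: the origin (TCP) lies between the finger pads, 19 mm behind the fingertips; this is the grasp point; z points along the fingers, y is the line along which they close (so a half turn about z gives the same grasp; the last joint's range is limited). The gripper opens to 85 mm and grips with 20 to 120 N. Pads are 22 mm wide; open, the fingers measure 114 mm over their backs; the gripper's body (76 mm by 85 mm) begins 54 mm behind the grasp point. The pads swing forward as they close: fully open they stand 13 mm farther back than shut.
Start: joints at [1.102, 0.332, -0.065, 1.46, 0.022, 1.35, -0.088], TCP at [0.27, -0.564, 0.25] pointing down, gripper open.
Joint ranges: [-2.6, 2.6], [-0.5, 2.12], [-1.47, 1.34], [0.16, 2.42], [-1.27, 4.41], [0.06, 2.06], [-2.6, 2.6]. Speed limits (rad/s): [2.22, 2.22, 2.79, 2.79, 3.14, 3.14, 3.14].

INTERFACE

Orientations are given as a unit quaternion [x, y, z, w].
In Python, from station import readout, eyes, env gives the robot as it stands.
- The arm moves only by the tool jog_arm, never from a script. Its argument "motion" is a list of rows, each an object with "rotation": the turn, a rotation vector about the tool's x, y, z in degrees, a list of three; "delta_pos": the shift along the tool's x, y, z in m, a list of three; "gripper": the finger opening in m, from 0 to 0.0854. In form: [{"rotation": [rx, ry, rz], "delta_pos": [x, y, z], "gripper": gripper}, ...]. A call has 1 to 10 rows; each row shifts and turns the commanded pose from where the row before left it, along the tool's axes as they then stand; what a row does not reach is not made up. A row lasts 1/12 s, in which the tool goes at most 41.7 mm and 7.16 degrees, less where a joint would pass 70% of its speed; a pose out of reach is approached as far as the arm can. A call with a gripper value outside its range is refused whole. The fingers move at their own pace and stop on an object; the grip force is fixed at half the most. Time passes only in rows, so rows that do not move let the fingers close. It gives the time, the measured TCP pose, the force, the opening and the grip force at its end, in the units of the state.
- readout.read_state(): the state, without advancing time (a new reading comes with each control period).
- eyes.capture(name): name is "scene" or "top"; returns a dict with "image" (384x512x3 uint8, red, green, blue), "depth" (384x512 float32, m along the optical axis (not along the pixel's ray), 0 where there is no reading), "K" (3x3 intrinsics, pixels), "distortion" ([k1, k2, p1, p2, k3] as OpenCV has them; the pictures are not rectified), "R" (3x3) and "t" (3): a world point X has camera coordinates R X + t. Camera axes: x right, y down, z forward; pixel columns grow to the right and rows downward; lengths in m; the calibration is good to about 2 mm. A picture is of the moment at which its call begins.
- env.sign_off(): hands the job in; it is judged then, once.
The state is a dict: "time": time; "joint_positions": joint angles; "dq": joint speeds; "tau": joint torques, N m; "tool_pos": TCP position; "tool_rot": TCP orientation; "ft_force": force on the tool from outside, world axes, zero at the start; "ft_torque": the same for the moment, N m; "finger_gap": finger opening in m; "grip_force": force on a finger pad.
Only numpy, scipy, OpenCV 4.12 (cv2) and the standard library are available. Lean on these libraries where they do the work, as an engineer would, in place of code of your own. Each camera call takes 0.05 s, during which the arm holds its last target. There are 200 camera calls.

## Working session

There is one attempt and no reset: what is moved stays moved. The work goes in short steps, Python scripts to look and compute and a tool call to move; the robot and the scene stay as the last step left them, time stands still between calls to the robot, and variables do not carry over. Pictures are saved under pics/ and viewed, at most 14 in all, crops included, and the job is handed in when it is done.

Besides the shell and the picture viewer there is one more tool, called after ">>>" as name([rows], argument=value, ...), one row to a line, values as JSON. jog_arm: Moves the arm, as the interface text tells. Its arguments: {"type":"object","properties":{"motion":{"type":"array"}},"required":["motion"]}

```bash
mkdir -p pics; ls
python3 - <<'E'
from station import readout, eyes, env
import cv2, numpy as np
s=readout.read_state(); print(s)
for n in ["scene","top"]:
    c=eyes.capture(n); cv2.imwrite(f"pics/{n}0.png",cv2.resize(c["image"][:,:,::-1],(768,576)))
    np.savez(f"{n}0.npz",**c)
    print(n,c["K"],c["distortion"],c["R"],c["t"])
E
```

```text
pics
{'time': 0.0, 'joint_positions': array([ 1.10238919,  0.33285778, -0.06470384,  1.46095914,  0.02156563,
        1.34991479, -0.08850123]), 'dq': array([-7.14057763e-04,  5.67014121e-04, -2.86874917e-04, -1.18406017e-06,
       -9.28387571e-04,  1.11492911e-03,  1.65576697e-03]), 'tau': array([-4.20965098e-04, -6.25444436e+01,  4.85468970e-02, -3.91595578e+01,
        1.61043461e-02,  9.98059666e-03,  1.03386628e-05]), 'tool_pos': array([ 0.26934219, -0.5635836 ,  0.24921621]), 'tool_rot': array([ 9.75257646e-01,  2.21070129e-01, -1.76343978e-04, -7.00792814e-04]), 'ft_force': array([ 0.97400246,  0.10875558, -0.41928658]), 'ft_torque': array([-0.05754569,  0.00430452,  0.01188947]), 'grip_force': 0.0, 'finger_gap': 0.08536782784924782}
scene [[379.13309646   0.         253.36772879]
 [  0.         379.13309646 194.75900517]
 [  0.           0.           1.        ]] [-0.09098103  0.          0.          0.          0.        ] [[-0.89652634 -0.44298198  0.00273632]
 [-0.25709451  0.51526905 -0.81755747]
 [ 0.36075328 -0.7336653  -0.57584051]] [0.47620287 0.15423371 1.0827654 ]
top [[430.4531868   0.        255.3154103]
 [  0.        430.4531868 192.2812532]
 [  0.          0.          1.       ]] [-0.00582647  0.          0.          0.          0.        ] [[-1.41037122e-02 -9.99900172e-01 -8.55368753e-04]
 [-9.83856482e-01  1.40300343e-02 -1.78408465e-01]
 [ 1.78402656e-01 -1.67466155e-03 -9.83956141e-01]] [0.01655567 0.51207182 1.50941019]
```

View pics/top0.png

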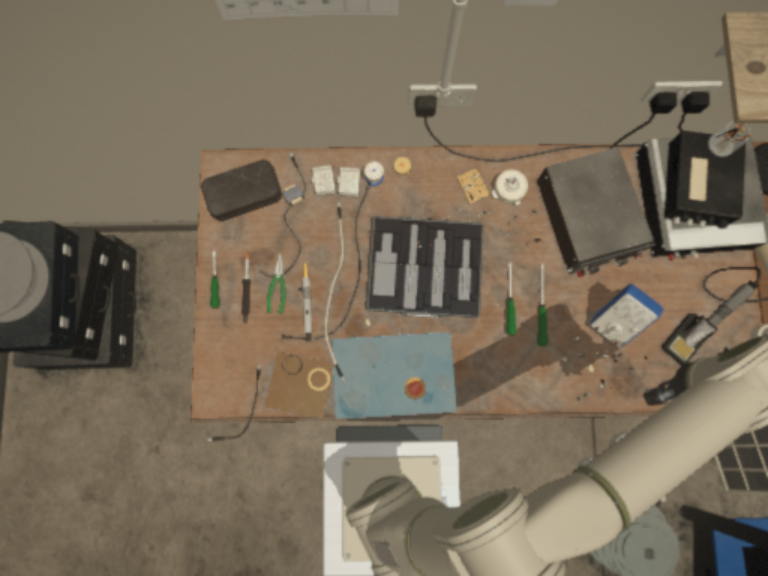

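View pics/scene0.png

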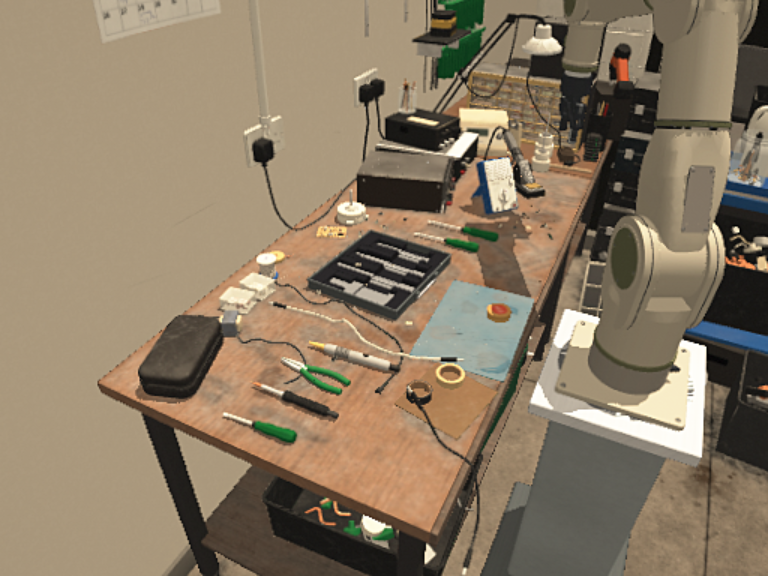

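Top view (768×576): tools left to right are the short driver (214,280), iron (246,290), pliers (277,285), pump (307,300), tray (425,268), then two drivers at (511,300) and (543,305). Next I'll rectify the view and zoom in.

```bash
cat > h.py <<'E'
import numpy as np, cv2
def ray(c,px):
    p=cv2.undistortPoints(np.array(px,float).reshape(-1,1,2),c["K"],c["distortion"]).reshape(-1,2)
    d=np.c_[p,np.ones(len(p))]@c["R"]; o=-c["R"].T@c["t"]; return o,d
def onplane(c,px,z):
    o,d=ray(c,px); s=(z-o[2])/d[:,2]; return o+s[:,None]*d
def proj(c,X):
    X=np.array(X,float).reshape(-1,3)
    return cv2.projectPoints(X,cv2.Rodrigues(c["R"])[0],c["t"],c["K"],c["distortion"])[0].reshape(-1,2)
def ortho(c,x0,x1,y0,y1,z,s):
    # metric top-down map: s px per m; up=+x, left=+y
    xs=x1-np.arange(int((x1-x0)*s))/s; ys=y1-np.arange(int((y1-y0)*s))/s
    Y,X=np.meshgrid(ys,xs); P=proj(c,np.c_[X.ravel(),Y.ravel(),np.full(X.size,z)]).astype(np.float32)
    return cv2.remap(c["image"],P[:,0].reshape(X.shape),P[:,1].reshape(X.shape),cv2.INTER_CUBIC)[:,:,::-1].copy()
E
python3 - <<'E'
import numpy as np,cv2
from h import *
c=dict(np.load("top0.npz"))
print(onplane(c,np.array([[200,150],[195,418],[214,252],[214,305],[247,258],[279,255],[307,265],[370,220],[480,315],[511,264],[511,333],[543,265],[543,345]])/1.5,0.01).round(3))
def grid(im,x1,y1,s,st=0.05):
    h,w=im.shape[:2]
    for k in range(-40,40):
        v=k*st
        r=int((x1-v)*s); q=int((y1-v)*s)
        if 0<=r<h: cv2.line(im,(0,r),(6,r),(0,0,255),1); cv2.putText(im,f"{v:.2f}",(8,r+4),0,.35,(0,255,255),1)
        if 0<=q<w: cv2.line(im,(q,0),(q,6),(0,0,255),1); cv2.putText(im,f"{v:.2f}",(q-12,18),0,.35,(0,255,255),1)
    return im
im=ortho(c,0.38,0.75,-0.25,0.25,0.023,1600); cv2.imwrite("pics/tray.png",grid(im,0.75,0.25,1600))
print(im.shape)
c=dict(np.load("top0.npz"))
a=ortho(c,0.38,0.7,0.2,0.62,0.01,1300)
b=ortho(c,0.38,0.7,-0.45,-0.27,0.01,1300)
cv2.imwrite("pics/tools.png",np.hstack([grid(a,.7,.62,1300),grid(b,.7,-.27,1300)]))
E
```

```text
[[ 0.887  0.474  0.01 ]
 [ 0.212  0.461  0.01 ]
 [ 0.617  0.429  0.01 ]
 [ 0.483  0.425  0.01 ]
 [ 0.601  0.346  0.01 ]
 [ 0.607  0.267  0.01 ]
 [ 0.581  0.197  0.01 ]
 [ 0.694  0.039  0.01 ]
 [ 0.449 -0.227  0.01 ]
 [ 0.576 -0.309  0.01 ]
 [ 0.404 -0.301  0.01 ]
 [ 0.572 -0.389  0.01 ]
 [ 0.374 -0.377  0.01 ]]
(592, 800, 3)
```

Run:
```python
import numpy as np,cv2
from h import *
def grid(im,x1,y1,s,st=0.05):
    h,w=im.shape[:2]
    for k in range(-40,40):
        v=k*st
        r=int((x1-v)*s); q=int((y1-v)*s)
        if 0<=r<h: cv2.line(im,(0,r),(6,r),(0,0,255),1); cv2.putText(im,f"{v:.2f}",(8,r+4),0,.35,(0,255,255),1)
        if 0<=q<w: cv2.line(im,(q,0),(q,6),(0,0,255),1); cv2.putText(im,f"{v:.2f}",(q-12,18),0,.35,(0,255,255),1)
    return im
c=dict(np.load("top0.npz"))
im=ortho(c,0.43,0.71,-0.25,0.06,0.023,2000); cv2.imwrite("pics/tray.png",grid(im,0.71,0.06,2000))
a=ortho(c,0.36,0.65,0.15,0.46,0.01,1600)
b=ortho(c,0.36,0.65,-0.43,-0.26,0.01,1600)
cv2.imwrite("pics/tools.png",np.hstack([grid(a,.65,.46,1600),grid(b,.65,-.26,1600)]))
# depth sanity
for px in [(425/1.5,230/1.5),(395/1.5,268/1.5)]:
    print(c["depth"][int(px[1]),int(px[0])])
```

```text
1.6035175
1.6101556
```

View pics/tray.png

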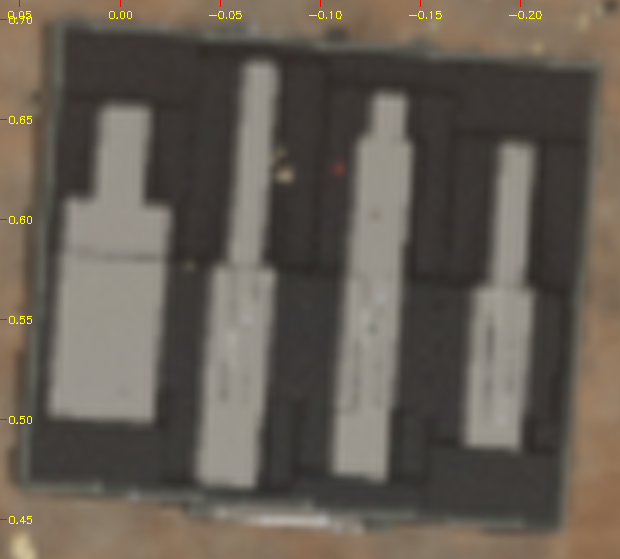

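View pics/tools.png

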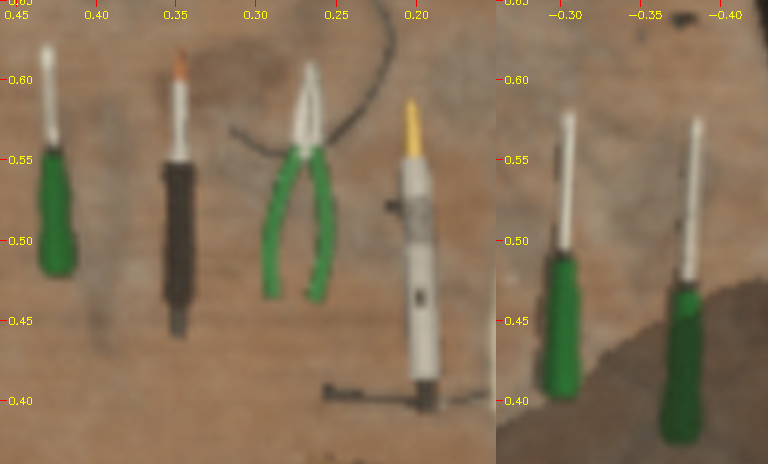

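Tray pockets left to right are pliers, long, iron, short. The left driver is about 145 mm (short), the one at y≈-0.30 about 180 mm (middle), and the one at y≈-0.38 about 204 mm (long). Next I'll get precise numbers.

```bash
cat > meas.py <<'E'
import numpy as np,cv2
from h import *
S=2000
def fit(mask,x1,y1,name):
    # keep the largest component; fit axis from row midpoints; report ends
    n,l,st,_=cv2.connectedComponentsWithStats(mask.astype(np.uint8))
    k=1+np.argmax(st[1:,4]); m=l==k
    r=np.where(m.any(1))[0]
    mid=np.array([(np.where(m[i])[0][[0,-1]]).mean() for i in r]); wid=np.array([m[i].sum() for i in r])
    X=x1-r/S; Y=y1-mid/S
    p=np.polyfit(X,Y,1); a=np.degrees(np.arctan(p[0]))
    xc=(X[0]+X[-1])/2; L=(X[0]-X[-1])/np.cos(np.radians(a))
    print(f"{name}: centre x {xc:.4f} y {np.polyval(p,xc):.4f} yaw {a:.2f} len {L:.4f} ends {X[0]:.4f} {X[-1]:.4f} width {wid.max()/S:.4f} rms {np.std(Y-np.polyval(p,X))*1e3:.1f}mm")
if __name__=="__main__":
  for cam in ["top","scene"]:
    c=dict(np.load(cam+"0.npz")); print(cam)
    for n,y0,y1,z in [("cut",-.03,.045,.015),("long",-.085,-.03,.010),("iron",-.153,-.095,.010),("short",-.215,-.16,.010)]:
        im=ortho(c,.455,.70,y0,y1,z,S); g=cv2.cvtColor(im,cv2.COLOR_BGR2GRAY)
        im_s=im.max(2).astype(int)-im.min(2)
        t,_=cv2.threshold(g,0,255,cv2.THRESH_OTSU); fit((g>t),.70,y1,f"pocket {n} t{t:.0f}")
    for n,x0,x1,y0,y1,z in [("short",.46,.64,.395,.46,.0105),("iron",.42,.64,.315,.375,.0105),("cut",.45,.63,.24,.305,.006),("long",.355,.60,-.415,-.355,.012),("mid",.38,.60,-.325,-.28,.0115)]:
        im=ortho(c,x0,x1,y0,y1,z,S).astype(int); b,g,r=im[...,0],im[...,1],im[...,2]
        wood=np.median(im.reshape(-1,3),0)
        green=(g>r+12)
        white=(b>115)
        m=green|white
        if n=="iron": m=(r<75)|white|((r-b>95)&(r>150))
        m=cv2.morphologyEx(m.astype(np.uint8),cv2.MORPH_CLOSE,np.ones((25,25)))
        fit(m,x1,y1,n)
E
python3 meas.py
```

```text
top
pocket cut t104: centre x 0.5800 y 0.0036 yaw -3.97 len 0.1584 ends 0.6590 0.5010 width 0.0535 rms 2.0mm
pocket long t100: centre x 0.5757 y -0.0623 yaw -4.75 len 0.2152 ends 0.6830 0.4685 width 0.0325 rms 0.7mm
pocket iron t100: centre x 0.5693 y -0.1279 yaw -4.50 len 0.1951 ends 0.6665 0.4720 width 0.0300 rms 1.1mm
pocket short t96: centre x 0.5647 y -0.1938 yaw -4.78 len 0.1550 ends 0.6420 0.4875 width 0.0315 rms 1.0mm
short: centre x 0.5510 y 0.4273 yaw 2.78 len 0.1452 ends 0.6235 0.4785 width 0.0220 rms 0.2mm
iron: centre x 0.5330 y 0.3480 yaw -0.43 len 0.1510 ends 0.6085 0.4575 width 0.0160 rms 0.2mm
cut: centre x 0.5375 y 0.2713 yaw -3.95 len 0.1504 ends 0.6125 0.4625 width 0.0340 rms 1.8mm
long: centre x 0.4755 y -0.3799 yaw -3.14 len 0.2043 ends 0.5775 0.3735 width 0.0240 rms 0.2mm
mid: centre x 0.4915 y -0.3033 yaw -1.97 len 0.1811 ends 0.5820 0.4010 width 0.0250 rms 1.9mm
scene
pocket cut t112: centre x 0.5832 y 0.0049 yaw -6.52 len 0.1585 ends 0.6620 0.5045 width 0.0505 rms 3.4mm
pocket long t101: centre x 0.5797 y -0.0656 yaw -7.73 len 0.2195 ends 0.6885 0.4710 width 0.0350 rms 4.8mm
pocket iron t100: centre x 0.5752 y -0.1304 yaw -6.98 len 0.1929 ends 0.6710 0.4795 width 0.0320 rms 4.3mm
pocket short t96: centre x 0.5690 y -0.1968 yaw -10.64 len 0.1516 ends 0.6435 0.4945 width 0.0340 rms 4.9mm
short: centre x 0.5503 y 0.4251 yaw 3.28 len 0.1798 ends 0.6400 0.4605 width 0.0650 rms 4.7mm
iron: centre x 0.5302 y 0.3469 yaw 1.66 len 0.2196 ends 0.6400 0.4205 width 0.0600 rms 5.7mm
cut: centre x 0.5405 y 0.2719 yaw -6.23 len 0.1620 ends 0.6210 0.4600 width 0.0650 rms 5.2mm
long: centre x 0.4860 y -0.3810 yaw -3.88 len 0.2285 ends 0.6000 0.3720 width 0.0600 rms 4.6mm
mid: centre x 0.5002 y -0.3009 yaw 1.54 len 0.1996 ends 0.6000 0.4005 width 0.0445 rms 4.9mm
```

>>> jog_arm([
  {"rotation":[0,0,5.8],"delta_pos":[0,0,0],"gripper":0.045},
  {"rotation":[0,0,5.8],"delta_pos":[0,0,0],"gripper":0.045},
  {"rotation":[0,0,5.8],"delta_pos":[0,0,0],"gripper":0.045},
  {"rotation":[0,0,5.8],"delta_pos":[0,0,0],"gripper":0.045},
  {"rotation":[0,0,5.5],"delta_pos":[0,0,0],"gripper":0.045},
  {"rotation":[0,0,0],"delta_pos":[0.022,-0.028,0],"gripper":0.045},
  {"rotation":[0,0,0],"delta_pos":[0.022,-0.028,0],"gripper":0.045},
  {"rotation":[0,0,0],"delta_pos":[0.022,-0.028,0],"gripper":0.045},
  {"rotation":[0,0,0],"delta_pos":[0.022,-0.028,0],"gripper":0.045},
  {"rotation":[0,0,0],"delta_pos":[0.022,-0.028,0],"gripper":0.045},
])

```text
time: 0.93
tool_pos: [0.3878, -0.4286, 0.2497]
tool_rot: [1.0, -0.028, -0.0, -0.0]
ft_force: [0.2, 0.3, 0.4]
finger_gap: 0.0449
grip_force: 0.0
```

```bash
cat >> h.py <<'E'
def where(s):
    from scipy.spatial.transform import Rotation as Ro
    M=Ro.from_quat(s["tool_rot"]).as_matrix(); psi=np.degrees(np.arctan2(M[1,0],M[0,0]))
    return s["tool_pos"],psi,M
def to(x,y,z,yaw):
    """remaining move in tool axes (shift valid after the turn is made)"""
    from station import readout
    s=readout.read_state(); p,psi,M=where(s); a=np.radians(yaw)
    T=np.array([[np.cos(a),np.sin(a),0],[np.sin(a),-np.cos(a),0],[0,0,-1]])
    print("t %.2f pos %s yaw %.2f zaxis %s gap %.4f grip %.1f F %s"%(s["time"],p.round(4),psi,M[:,2].round(3),s["finger_gap"],s["grip_force"],s["ft_force"].round(1)))
    print("turn about tool z %.2f, shift %s"%(psi-yaw,(T.T@(np.array([x,y,z])-p)).round(4)))
E
python3 -c "
from h import *; to(.4356,-.3777,.09,-3.14)"
```

```text
t 0.93 pos [ 0.3878 -0.4286  0.2497] yaw -3.16 zaxis [-0.  0. -1.] gap 0.0449 grip 0.0 F [0.2 0.3 0.4]
turn about tool z -0.02, shift [ 0.045  -0.0535  0.1597]
```

>>> jog_arm([
  {"rotation":[0,0,0],"delta_pos":[0.0225,-0.0268,0.02],"gripper":0.045},
  {"rotation":[0,0,0],"delta_pos":[0.0225,-0.0267,0.02],"gripper":0.045},
  {"rotation":[0,0,0],"delta_pos":[0,0,0.035],"gripper":0.045},
  {"rotation":[0,0,0],"delta_pos":[0,0,0.035],"gripper":0.045},
  {"rotation":[0,0,0],"delta_pos":[0,0,0.035],"gripper":0.045},
  {"rotation":[0,0,0],"delta_pos":[0,0,0.035],"gripper":0.045},
  {"rotation":[0,0,0],"delta_pos":[0,0,0.02],"gripper":0.045},
  {"rotation":[0,0,0],"delta_pos":[0,0,0.015],"gripper":0.045},
  {"rotation":[0,0,0],"delta_pos":[0,0,0.0087],"gripper":0.045},
  {"rotation":[0,0,0],"delta_pos":[0,0,0.005],"gripper":0.045},
])

```text
time: 1.77
tool_pos: [0.4344, -0.3788, 0.02]
tool_rot: [1.0, -0.028, -0.001, -0.001]
ft_force: [-0.1, -0.2, 1.1]
finger_gap: 0.0451
grip_force: 0.0
```

```bash
python3 -c "
from h import *; to(.4356,-.3777,.021,-3.14)
from station import eyes
for n in ['scene','top']:
    c=eyes.capture(n); np.savez(n+'1.npz',**c)
    p=proj(c,[.45,-.37,.03])[0]; k=60
    a=c['image'][max(0,int(p[1])-k):int(p[1])+k,max(0,int(p[0])-k):int(p[0])+k,::-1]
    cv2.imwrite(f'pics/g1{n}.png',cv2.resize(a,(400,400)))
cv2.imwrite('pics/g1.png',np.hstack([cv2.imread('pics/g1scene.png'),cv2.imread('pics/g1top.png')]))
"
```

```text
t 1.77 pos [ 0.4344 -0.3788  0.02  ] yaw -3.16 zaxis [-0.001  0.001 -1.   ] gap 0.0451 grip 0.0 F [-0.1 -0.2  1.1]
turn about tool z -0.02, shift [ 0.0012 -0.0012 -0.001 ]
```

View pics/g1.png

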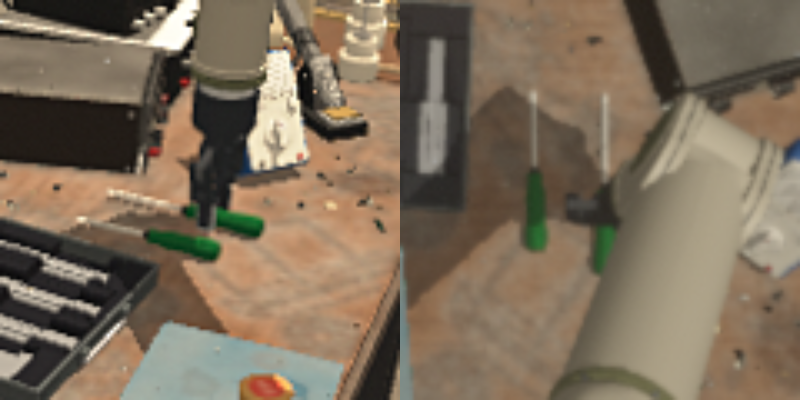

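The gripper straddles the long driver's handle; in the top crop its shank shows at (605,130) and its handle end at (600,255). I'll close now.

>>> jog_arm([
  {"rotation":[0,0,0],"delta_pos":[0.001,0,0],"gripper":0.02},
  {"rotation":[0,0,0],"delta_pos":[0,0,0],"gripper":0.01},
  {"rotation":[0,0,0],"delta_pos":[0,0,0],"gripper":0.01},
  {"rotation":[0,0,0],"delta_pos":[0,0,0],"gripper":0.01},
  {"rotation":[0,0,0],"delta_pos":[0,0,0],"gripper":0.01},
  {"rotation":[0,0,0],"delta_pos":[0,0,0],"gripper":0.01},
])

```text
time: 2.37
tool_pos: [0.4369, -0.3799, 0.0228]
tool_rot: [1.0, -0.027, 0.001, 0.001]
ft_force: [-0.8, 0.7, 6.2]
finger_gap: 0.0199
grip_force: 58.5
```

```bash
cat > shank.py <<'E'
import sys
from h import *
from station import eyes,readout
def shank(c,x0,x1,y0,y1,z,S=2000):
    im=ortho(c,x0,x1,y0,y1,z,S).astype(float); b=im[...,0]; b=b-np.median(b,1,keepdims=True)
    b=np.clip(b-25,0,None); xs=x1-np.arange(b.shape[0])/S; ys=y1-np.arange(b.shape[1])/S
    w=b.sum(1); ok=w>0.3*w.max(); m=(b@ys)[ok]/w[ok]; p=np.polyfit(xs[ok],m,1)
    for _ in range(3):
        r=m-np.polyval(p,xs[ok]); k=abs(r)<.0015; p=np.polyfit(xs[ok][k],m[k],1)
    return p,xs[ok][k].max(),xs[ok][k].min()
if __name__=="__main__":
    c0=dict(np.load("top0.npz")); s=readout.read_state(); c=eyes.capture("top"); np.savez("top2.npz",**c)
    p,psi,M=where(s); print(p.round(4),round(psi,2),s["finger_gap"])
    for cc in (c0,c):
        q,a,b=shank(cc,.49,.60,-.41,-.36,.012); print("line at tcp x: %.4f yaw %.2f tip %.4f"%(np.polyval(q,p[0]),np.degrees(np.arctan(q[0])),a), "y at .53 %.4f"%np.polyval(q,.53))
E
python3 shank.py
```

```text
[ 0.4369 -0.3799  0.0228] -3.15 0.01990737405410576
line at tcp x: -0.3777 yaw -3.11 tip 0.5740 y at .53 -0.3827
line at tcp x: -0.3834 yaw -5.25 tip 0.5725 y at .53 -0.3919
```

```bash
python3 -c "
from h import *
from station import eyes
out=[]
for n,k in [('scene',40),('top',45)]:
    c=eyes.capture(n)
    p=proj(c,[.48,-.37,.03])[0]
    a=c['image'][max(0,int(p[1])-k):int(p[1])+k,max(0,int(p[0])-k):int(p[0])+k,::-1]
    out.append(cv2.resize(a,(400,400),interpolation=cv2.INTER_CUBIC))
cv2.imwrite('pics/g2.png',np.hstack(out))
"
```

```text
(no output)
```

View pics/g2.png

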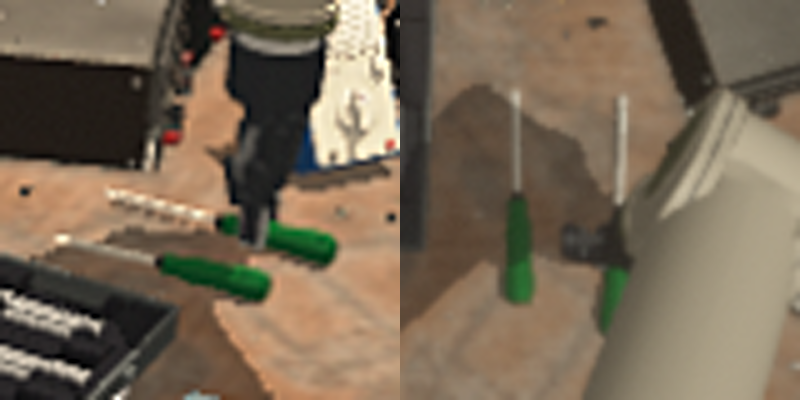

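```bash
python3 -c "
from h import *
from station import readout
for f in ['top0','top2']:
    c=dict(np.load(f+'.npz'))
    im=c['image'].astype(int)
    o=-c['R'].T@c['t']
    for X in [.57,.56,.55,.54,.53,.52,.51]:
        p=proj(c,[X,-.385,.012])[0]; r=int(round(p[1])); q=int(round(p[0]))
        row=im[r,q-7:q+8,2]; k=q-7+row.argmax()
        d=c['depth'][r,k]; un=cv2.undistortPoints(np.array([[[k,r]]],float),c['K'],c['distortion'])[0,0]
        W=c['R'].T@(np.array([un[0],un[1],1])*d-c['t'])
        dn=c['depth'][r,k+4]
        print(f,X,W.round(4),'col',k,row.tolist(), round(float(dn-d),4))
s=readout.read_state(); print(where(s)[0],s['tool_rot'])
"
```

```text
top0 0.57 [ 0.5716 -0.3858  0.007 ] col 361 [95, 95, 93, 95, 96, 94, 118, 162, 136, 104, 100, 102, 100, 99, 97] 0.0016
top0 0.56 [ 0.5583 -0.3828  0.0161] col 361 [97, 94, 92, 89, 89, 85, 108, 149, 125, 108, 104, 103, 100, 100, 97] 0.0109
top0 0.55 [ 0.5529 -0.385   0.0057] col 361 [94, 95, 91, 92, 89, 85, 106, 149, 121, 99, 97, 100, 101, 101, 103] 0.0059
top0 0.54 [ 0.5405 -0.383   0.011 ] col 361 [96, 97, 99, 94, 80, 108, 150, 123, 101, 94, 91, 94, 94, 93, 94] 0.0169
top0 0.53 [ 0.5291 -0.3823  0.0111] col 361 [96, 99, 95, 96, 91, 110, 148, 119, 91, 85, 87, 91, 89, 88, 88] 0.007
top0 0.52 [ 0.5218 -0.3822  0.0098] col 361 [95, 95, 95, 95, 94, 110, 147, 121, 93, 90, 92, 94, 92, 89, 87] 0.0128
top0 0.51 [ 0.5105 -0.3815  0.0103] col 361 [96, 96, 94, 85, 72, 108, 149, 126, 99, 94, 98, 98, 98, 95, 91] 0.016
top2 0.57 [ 0.5709 -0.3963  0.0098] col 364 [93, 92, 90, 92, 95, 95, 96, 92, 90, 135, 158, 121, 100, 97, 94] 0.0113
top2 0.56 [ 0.5599 -0.3962  0.0075] col 364 [95, 93, 89, 88, 88, 86, 88, 86, 85, 129, 165, 113, 99, 97, 95] 0.0144
top2 0.55 [ 0.5512 -0.3943  0.0131] col 364 [94, 92, 91, 89, 87, 88, 85, 83, 78, 128, 167, 113, 100, 99, 101] 0.0189
top2 0.54 [ 0.5397 -0.3934  0.0138] col 364 [94, 96, 97, 98, 93, 89, 86, 83, 121, 144, 100, 92, 93, 94, 92] 0.0119
top2 0.53 [ 0.529  -0.3935  0.0107] col 364 [90, 96, 94, 93, 94, 91, 85, 85, 125, 138, 96, 89, 89, 86, 86] 0.0103
top2 0.52 [ 0.5222 -0.3941  0.0069] col 364 [71, 91, 92, 94, 98, 96, 89, 86, 127, 141, 100, 89, 90, 88, 88] 0.0036
top2 0.51 [ 0.5103 -0.3888  0.0106] col 363 [62, 75, 91, 90, 91, 90, 85, 102, 147, 140, 103, 98, 96, 91, 85] 0.0113
[ 0.43685927 -0.37991968  0.02280263] [ 9.99620685e-01 -2.75089616e-02  1.06142512e-03  7.84639922e-04]
```

>>> jog_arm([
  {"rotation":[0,0,0],"delta_pos":[0,0,-0.005],"gripper":0.01},
  {"rotation":[0,0,0],"delta_pos":[0,0,-0.01],"gripper":0.01},
  {"rotation":[0,0,0],"delta_pos":[0,0,-0.015],"gripper":0.01},
  {"rotation":[0,0,0],"delta_pos":[0,0,-0.02],"gripper":0.01},
  {"rotation":[0,0,0],"delta_pos":[0,0,-0.02],"gripper":0.01},
  {"rotation":[0,0,0],"delta_pos":[0,0,-0.01],"gripper":0.01},
  {"rotation":[0,0,0],"delta_pos":[0,0,0],"gripper":0.01},
  {"rotation":[0,0,0],"delta_pos":[0,0,0],"gripper":0.01},
])

```text
time: 3.18
tool_pos: [0.436, -0.3794, 0.1016]
tool_rot: [1.0, -0.028, 0.0, 0.0]
ft_force: [-0.8, 0.0, -1.4]
finger_gap: 0.0201
grip_force: 58.3
```

```bash
python3 -c "
from h import *
from station import eyes
to(.55,-.06,.1,-4.4)
out=[]
for n,k in [('scene',45),('top',45)]:
    c=eyes.capture(n); np.savez(n+'3.npz',**c)
    p=proj(c,[.48,-.37,.08])[0]
    a=c['image'][max(0,int(p[1])-k):int(p[1])+k,max(0,int(p[0])-k):int(p[0])+k,::-1]
    out.append(cv2.resize(a,(400,400),interpolation=cv2.INTER_CUBIC))
cv2.imwrite('pics/g3.png',np.hstack(out))
"
```

```text
t 3.18 pos [ 0.436  -0.3794  0.1016] yaw -3.16 zaxis [ 0.001 -0.001 -1.   ] gap 0.0201 grip 58.3 F [-0.8  0.  -1.4]
turn about tool z 1.24, shift [ 0.0892 -0.3272  0.0016]
```

View pics/g3.png

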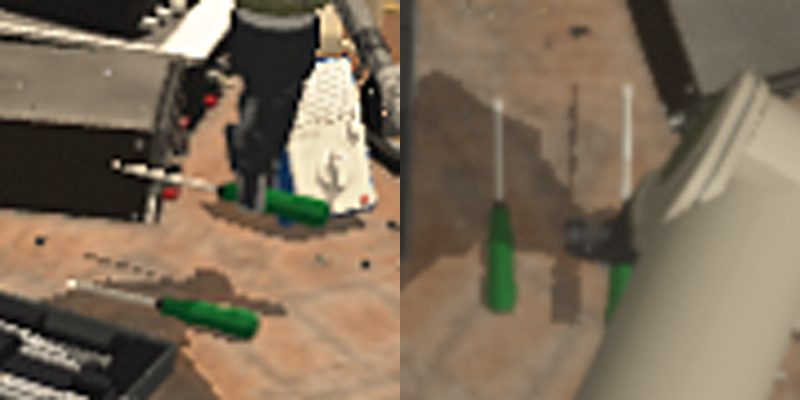

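```bash
cat > tri.py <<'E'
from h import *
def tri(cs,pxs):
    A=np.zeros((3,3)); b=np.zeros(3)
    for c,p in zip(cs,pxs):
        o,d=ray(c,[p]); d=d[0]/np.linalg.norm(d[0]); Q=np.eye(3)-np.outer(d,d); A+=Q; b+=Q@o
    X=np.linalg.solve(A,b); return X,[np.round(proj(c,X)[0]-p,1) for c,p in zip(cs,pxs)]
E
python3 -c "
from tri import *
T=dict(np.load('top3.npz'));S=dict(np.load('scene3.npz'))
k=45
f=lambda c,u,v:(max(0,int(proj(c,[.48,-.37,.08])[0][0])-k)+(u+.5)*90/400-.5,max(0,int(proj(c,[.48,-.37,.08])[0][1])-k)+(v+.5)*90/400-.5)
for s,t in [((117,162),(228,82)),((222,187),(225,207))]:
    print(tri([S,T],[f(S,*s),f(T,*t)]))
from shank import shank
q,a,b=shank(T,.50,.60,-.41,-.36,.091); print(np.degrees(np.arctan(q[0])),np.polyval(q,.436),np.polyval(q,.535),a,b)
"
```

```text
(array([ 0.57494332, -0.3942544 ,  0.08935853]), [array([-0., -0.]), array([0., 0.])])
(array([ 0.47262467, -0.38553321,  0.09097921]), [array([-0.3, -0.1]), array([0.1, 0.4])])
-4.130401524195797 -0.3837610901754509 -0.39091030039686425 0.5715 0.501
```

Held level in both views: tip at about (0.575,-0.394,0.089) and shank line offset about 4 mm from the TCP, probably camera bias. I'll carry it over the tray and re-measure relative to the pocket.

>>> jog_arm([
  {"rotation":[0,0,0],"delta_pos":[0.005,-0.02,0],"gripper":0.01},
  {"rotation":[0,0,0],"delta_pos":[0.009,-0.035,0],"gripper":0.01},
  {"rotation":[0,0,0],"delta_pos":[0.01,-0.04,0],"gripper":0.01},
  {"rotation":[0,0,0],"delta_pos":[0.01,-0.04,0],"gripper":0.01},
  {"rotation":[0,0,0],"delta_pos":[0.01,-0.04,0],"gripper":0.01},
  {"rotation":[0,0,0],"delta_pos":[0.01,-0.04,0],"gripper":0.01},
  {"rotation":[0,0,0],"delta_pos":[0.01,-0.04,0],"gripper":0.01},
  {"rotation":[0,0,0],"delta_pos":[0.01,-0.04,0],"gripper":0.01},
  {"rotation":[0,0,0],"delta_pos":[0.007,-0.0243,0],"gripper":0.01},
  {"rotation":[0,0,0],"delta_pos":[0.003,-0.01,0.03],"gripper":0.01},
])

```text
time: 4.12
tool_pos: [0.5419, -0.0498, 0.0748]
tool_rot: [1.0, -0.025, 0.004, -0.001]
ft_force: [1.3, -0.5, -0.0]
finger_gap: 0.0197
grip_force: 58.4
```

```bash
cat > look.py <<'E'
import sys
from h import *
from station import eyes
def look(name,X,k=(50,50),w=400):
    out=[]
    for n,kk in zip(['scene','top'],k):
        c=eyes.capture(n); np.savez(f'{name}_{n}.npz',**c)
        p=proj(c,X)[0]; u=max(0,int(p[0])-kk); v=max(0,int(p[1])-kk)
        print(n,'crop origin',u,v,'scale',w/(2*kk))
        out.append(cv2.resize(c['image'][v:v+2*kk,u:u+2*kk,::-1],(w,w),interpolation=cv2.INTER_CUBIC))
    cv2.imwrite(f'pics/{name}.png',np.hstack(out))
E
python3 -c "
from look import *
to(.538,-.0552,.03,-3.16); look('t1',[.59,-.06,.06],(60,50))"
```

```text
t 4.12 pos [ 0.5419 -0.0498  0.0748] yaw -2.84 zaxis [ 0.008  0.001 -1.   ] gap 0.0197 grip 58.4 F [ 1.3 -0.5 -0. ]
turn about tool z 0.32, shift [-0.0036  0.0056  0.0448]
scene crop origin 185 112 scale 3.3333333333333335
top crop origin 224 120 scale 4.0
```

View pics/t1.png

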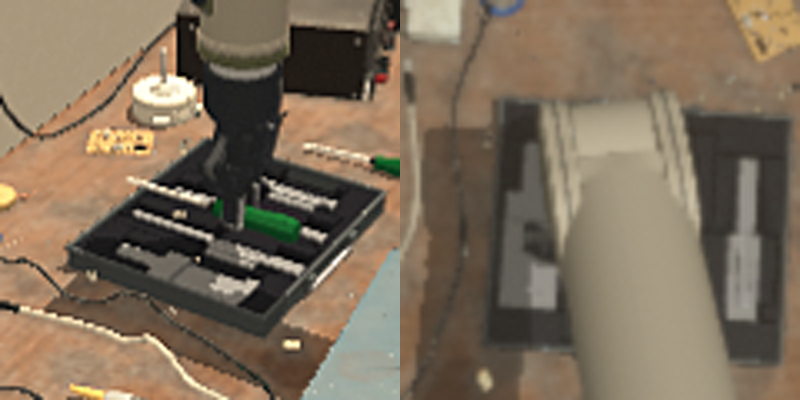

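>>> jog_arm([
  {"rotation":[0,0,0],"delta_pos":[0,0,0],"gripper":0.01},
  {"rotation":[0,0,0],"delta_pos":[0,0,0],"gripper":0.01},
  {"rotation":[0,0,0],"delta_pos":[0,0,0.01],"gripper":0.01},
  {"rotation":[0,0,0],"delta_pos":[0,0,0.01],"gripper":0.01},
  {"rotation":[0,0,0],"delta_pos":[0,0,0],"gripper":0.01},
  {"rotation":[0,0,0],"delta_pos":[0,0,0],"gripper":0.01},
  {"rotation":[0,0,0],"delta_pos":[0,0,0],"gripper":0.01},
])

```text
time: 4.8
tool_pos: [0.5379, -0.0554, 0.0514]
tool_rot: [1.0, -0.028, 0.0, 0.0]
ft_force: [0.1, -0.1, -0.6]
finger_gap: 0.0204
grip_force: 58.5
```

```bash
python3 -c "
from look import *
to(.538,-.0552,.0328,-3.16)
c=eyes.capture('scene'); np.savez('t2_scene.npz',**c); c0=dict(np.load('scene0.npz'))
a=[]
for cc,z in [(c0,.028),(c,.042)]:
    im=ortho(cc,.44,.71,-.12,.06,z,1600)
    for v in np.arange(.45,.71,.05): cv2.putText(im,f'{v:.2f}',(0,int((.71-v)*1600)+4),0,.35,(0,255,255),1)
    for v in np.arange(-.1,.06,.05): cv2.putText(im,f'{v:.2f}',(int((.06-v)*1600)-12,10),0,.35,(0,255,255),1)
    a.append(im)
T=dict(np.load('top0.npz')); a.append(ortho(T,.44,.71,-.12,.06,.028,1600)[:,:200]); 
o=np.hstack(a); print(o.shape); cv2.imwrite('pics/t2.png',o)
"
```

```text
t 4.80 pos [ 0.5379 -0.0554  0.0514] yaw -3.18 zaxis [ 0. -0. -1.] gap 0.0204 grip 58.5 F [ 0.1 -0.1 -0.6]
turn about tool z -0.02, shift [ 0.     -0.0002  0.0186]
(431, 776, 3)
```

View pics/t2.png

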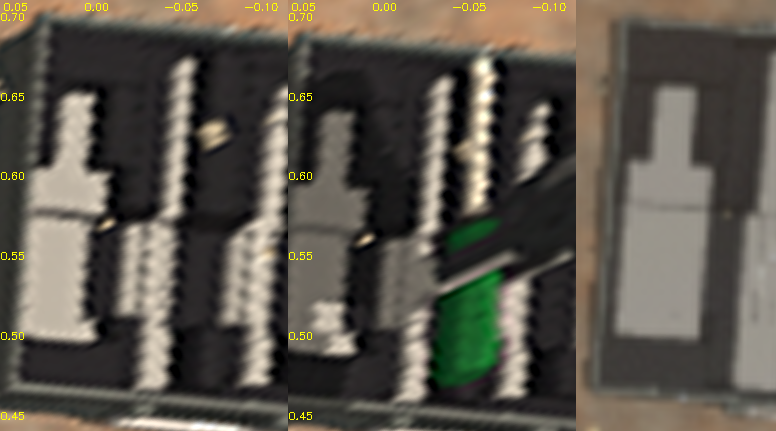

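Scene view rectified at z=0.042: the shank runs (478,205)–(485,57), roughly parallel to and centred over the long pocket, within 2 mm of the top-camera estimate. I'll lower it gently.

>>> jog_arm([
  {"rotation":[0,0,0.5],"delta_pos":[0,0,0.004],"gripper":0.01},
  {"rotation":[0,0,0],"delta_pos":[0,0,0.004],"gripper":0.01},
  {"rotation":[0,0,0],"delta_pos":[0,0,0.004],"gripper":0.01},
  {"rotation":[0,0,0],"delta_pos":[0,0,0],"gripper":0.01},
  {"rotation":[0,0,0],"delta_pos":[0,0,0],"gripper":0.01},
])

```text
time: 5.27
tool_pos: [0.5377, -0.0551, 0.0389]
tool_rot: [0.999, -0.032, -0.0, 0.0]
ft_force: [0.1, -0.7, -0.8]
finger_gap: 0.02
grip_force: 58.5
```

>>> jog_arm([
  {"rotation":[0,0,0],"delta_pos":[0,0,0.003],"gripper":0.01},
  {"rotation":[0,0,0],"delta_pos":[0,0,0.0015],"gripper":0.01},
  {"rotation":[0,0,0],"delta_pos":[0,0,0],"gripper":0.01},
  {"rotation":[0,0,0],"delta_pos":[0,0,0],"gripper":0.01},
])

```text
time: 5.6
tool_pos: [0.5379, -0.0551, 0.0347]
tool_rot: [0.999, -0.032, -0.0, 0.0]
ft_force: [-0.1, -1.0, -0.7]
finger_gap: 0.0197
grip_force: 58.5
```

>>> jog_arm([
  {"rotation":[0,0,0],"delta_pos":[0,0,0.0015],"gripper":0.01},
  {"rotation":[0,0,0],"delta_pos":[0,0,0.001],"gripper":0.01},
  {"rotation":[0,0,0],"delta_pos":[0,0,0],"gripper":0.01},
  {"rotation":[0,0,0],"delta_pos":[0,0,0],"gripper":0.01},
])

```text
time: 5.93
tool_pos: [0.5381, -0.0552, 0.0328]
tool_rot: [0.999, -0.032, 0.0, 0.0]
ft_force: [-2.0, 0.3, 5.0]
finger_gap: 0.0202
grip_force: 59.1
```

>>> jog_arm([
  {"rotation":[0,0,0],"delta_pos":[0,0,0],"gripper":0.025},
  {"rotation":[0,0,0],"delta_pos":[0,0,0],"gripper":0.03},
  {"rotation":[0,0,0],"delta_pos":[0,0,0],"gripper":0.036},
  {"rotation":[0,0,0],"delta_pos":[0,0,0],"gripper":0.036},
  {"rotation":[0,0,0],"delta_pos":[0,0,-0.005],"gripper":0.036},
  {"rotation":[0,0,0],"delta_pos":[0,0,-0.01],"gripper":0.036},
  {"rotation":[0,0,0],"delta_pos":[0,0,-0.02],"gripper":0.036},
  {"rotation":[0,0,0],"delta_pos":[0,0,-0.03],"gripper":0.036},
  {"rotation":[0,0,0],"delta_pos":[0,0,-0.03],"gripper":0.036},
  {"rotation":[0,0,0],"delta_pos":[0,0,-0.01],"gripper":0.036},
])

```text
time: 6.77
tool_pos: [0.54, -0.0551, 0.1426]
tool_rot: [0.999, -0.032, 0.003, 0.0]
ft_force: [0.4, 0.4, -0.2]
finger_gap: 0.0362
grip_force: 0.0
```

>>> jog_arm([
  {"rotation":[0,0,-6.4],"delta_pos":[0,0,0],"gripper":0.045},
  {"rotation":[0,0,0],"delta_pos":[-0.0004,-0.02,0],"gripper":0.045},
  {"rotation":[0,0,0],"delta_pos":[-0.0004,-0.04,0],"gripper":0.045},
  {"rotation":[0,0,0],"delta_pos":[-0.0004,-0.04,0],"gripper":0.045},
  {"rotation":[0,0,0],"delta_pos":[-0.0004,-0.04,0],"gripper":0.045},
  {"rotation":[0,0,0],"delta_pos":[-0.0004,-0.04,0],"gripper":0.045},
  {"rotation":[0,0,0],"delta_pos":[-0.0004,-0.04,0],"gripper":0.045},
  {"rotation":[0,0,0],"delta_pos":[-0.0004,-0.04,0],"gripper":0.045},
  {"rotation":[0,0,0],"delta_pos":[-0.0004,-0.04,0],"gripper":0.045},
  {"rotation":[0,0,0],"delta_pos":[-0.0004,-0.04,0],"gripper":0.045},
])

```text
time: 7.6
tool_pos: [0.5178, 0.2861, 0.1381]
tool_rot: [1.0, 0.024, 0.0, -0.0]
ft_force: [1.0, 0.1, -0.0]
finger_gap: 0.0449
grip_force: 0.0
```

>>> jog_arm([
  {"rotation":[0,0,0],"delta_pos":[-0.0004,-0.04,0],"gripper":0.045},
  {"rotation":[0,0,0],"delta_pos":[-0.0004,-0.04,0],"gripper":0.045},
  {"rotation":[0,0,0],"delta_pos":[0,-0.04,0],"gripper":0.045},
  {"rotation":[0,0,0],"delta_pos":[0,-0.0213,0],"gripper":0.045},
  {"rotation":[0,0,0],"delta_pos":[0,0,0.03],"gripper":0.045},
  {"rotation":[0,0,0],"delta_pos":[0,0,0.03],"gripper":0.045},
  {"rotation":[0,0,0],"delta_pos":[0,0,0],"gripper":0.045},
  {"rotation":[0,0,0],"delta_pos":[0,0,0],"gripper":0.045},
])

```text
time: 8.27
tool_pos: [0.51, 0.4245, 0.0766]
tool_rot: [1.0, 0.024, -0.001, 0.001]
ft_force: [1.2, -0.4, 0.6]
finger_gap: 0.0448
grip_force: 0.0
```

```bash
python3 -c "
from look import *
to(.511,.4254,.02,2.78)
c=eyes.capture('top'); np.savez('top4.npz',**c)
im=ortho(c,.44,.71,-.245,.06,.02,1600); print(im.shape)
c2=eyes.capture('scene'); np.savez('scene4.npz',**c2)
p=proj(c2,[.58,-.09,.02])[0].astype(int); k=65
a=cv2.resize(c2['image'][p[1]-k:p[1]+k,p[0]-k:p[0]+k,::-1],(431,431),interpolation=cv2.INTER_CUBIC)
im=cv2.resize(im,(0,0),fx=.74,fy=.74) if 0 else im[:,:360]
cv2.imwrite('pics/t4.png',np.hstack([im,cv2.resize(a,(im.shape[0],im.shape[0]))]))
"
```

```text
t 8.27 pos [0.51   0.4245 0.0766] yaw 2.73 zaxis [-0.002 -0.002 -1.   ] gap 0.0448 grip 0.0 F [ 1.2 -0.4  0.6]
turn about tool z -0.05, shift [ 0.0011 -0.0009  0.0566]
(431, 488, 3)
```

View pics/t4.png

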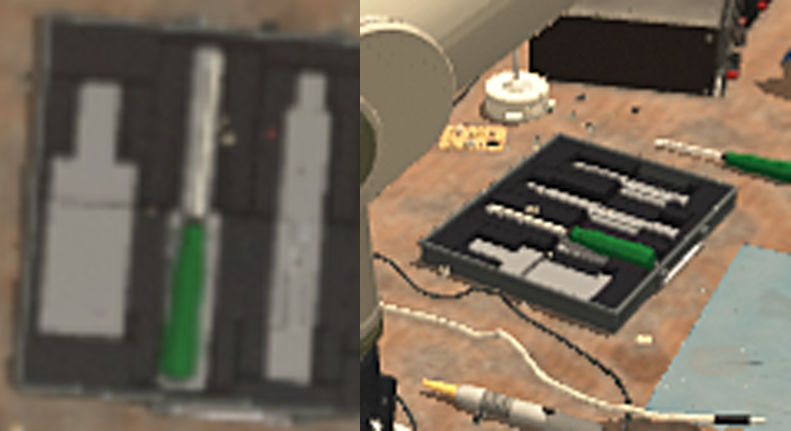

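The long driver lies in its pocket, with the handle 3 mm towards +y at (180,300) in the crop. I'll check its height by depth before going on.

```bash
cat > hgt.py <<'E'
from h import *
def cloud(c):
    d=c['depth'].astype(float); h,w=d.shape; v,u=np.mgrid[:h,:w]
    un=cv2.undistortPoints(np.c_[u.ravel(),v.ravel()].astype(float).reshape(-1,1,2),c['K'],c['distortion']).reshape(h,w,2)
    P=np.dstack([un[...,0]*d,un[...,1]*d,d])-c['t']; return P@c['R']
E
python3 -c "
from hgt import *
for f in ['top0','top4']:
    c=dict(np.load(f+'.npz')); W=cloud(c); im=c['image'].astype(int); g=(im[...,1]>im[...,0]+12)
    def st(n,m): print(f,n,m.sum(),'z mean %.4f sd %.4f p90 %.4f'%(W[m][:,2].mean(),W[m][:,2].std(),np.percentile(W[m][:,2],90)))
    X,Y=W[...,0],W[...,1]; box=lambda a,b,p,q:(X>a)&(X<b)&(Y>p)&(Y<q)
    st('bench',box(.45,.7,.08,.12))
    st('middle handle',g&box(.40,.49,-.33,-.28))
    if f=='top0': st('long',g&box(.38,.47,-.41,-.34))
    else:
        st('long far',g&box(.53,.57,-.09,-.02)); st('long near',g&box(.46,.50,-.09,-.02))
    st('rim/insert tops',box(.47,.50,-.105,-.085)); 
"
```

```text
top0 bench 714 z mean 0.0002 sd 0.0042 p90 0.0053
top0 middle handle 124 z mean 0.0183 sd 0.0047 p90 0.0247
top0 long 123 z mean 0.0192 sd 0.0052 p90 0.0253
top0 rim/insert tops 40 z mean 0.0218 sd 0.0040 p90 0.0269
top4 bench 712 z mean 0.0000 sd 0.0042 p90 0.0053
top4 middle handle 121 z mean 0.0192 sd 0.0055 p90 0.0260
top4 long far 55 z mean 0.0257 sd 0.0073 p90 0.0320
top4 long near 49 z mean 0.0298 sd 0.0075 p90 0.0357
top4 rim/insert tops 39 z mean 0.0225 sd 0.0048 p90 0.0285
```

>>> jog_arm([
  {"rotation":[0,0,0],"delta_pos":[0.001,-0.001,0.02],"gripper":0.045},
  {"rotation":[0,0,0],"delta_pos":[0,0,0.02],"gripper":0.045},
  {"rotation":[0,0,0],"delta_pos":[0,0,0.01],"gripper":0.045},
  {"rotation":[0,0,0],"delta_pos":[0,0,0.006],"gripper":0.045},
  {"rotation":[0,0,0],"delta_pos":[0,0,0],"gripper":0.04},
  {"rotation":[0,0,0],"delta_pos":[0,0,0],"gripper":0.04},
])

```text
time: 8.87
tool_pos: [0.512, 0.4268, 0.0225]
tool_rot: [1.0, 0.024, 0.0, -0.0]
ft_force: [0.5, 0.5, 0.8]
finger_gap: 0.0398
grip_force: 0.0
```

>>> jog_arm([
  {"rotation":[0,0,0],"delta_pos":[0,0,0.002],"gripper":0.035},
  {"rotation":[0,0,0],"delta_pos":[0,0,0],"gripper":0.03},
  {"rotation":[0,0,0],"delta_pos":[0,0,0],"gripper":0.025},
  {"rotation":[0,0,0],"delta_pos":[0,0,0],"gripper":0.02},
  {"rotation":[0,0,0],"delta_pos":[0,0,0],"gripper":0.01},
  {"rotation":[0,0,0],"delta_pos":[0,0,0],"gripper":0.01},
  {"rotation":[0,0,0],"delta_pos":[0,0,0],"gripper":0.01},
])

```text
time: 9.45
tool_pos: [0.5118, 0.4269, 0.0201]
tool_rot: [1.0, 0.024, 0.0, -0.0]
ft_force: [-0.8, -0.3, 6.0]
finger_gap: 0.0187
grip_force: 58.5
```

```bash
python3 -c "
from look import *
from shank import shank
to(.511,.4254,.02,2.78)
c0=dict(np.load('top0.npz')); c=eyes.capture('top'); np.savez('top5.npz',**c)
for cc in (c0,c):
    q,a,b=shank(cc,.565,.64,.41,.45,.0105); print('yaw %.2f y at .511 %.4f y at .59 %.4f tip %.4f'%(np.degrees(np.arctan(q[0])),np.polyval(q,.511),np.polyval(q,.59),a))
    g=ortho(cc,.45,.56,.40,.45,.0105,2000).astype(int); m=(g[...,1]>g[...,2]+12); r,k=np.where(m); 
    print('green rows x %.4f..%.4f'%(.56-r.max()/2000,.56-r.min()/2000), 'near end mid y %.4f'%(.45-np.median(k[r>r.max()-20])/2000))
"
```

```text
t 9.45 pos [0.5118 0.4269 0.0201] yaw 2.74 zaxis [ 0.001  0.001 -1.   ] gap 0.0187 grip 58.5 F [-0.8 -0.3  6. ]
turn about tool z -0.04, shift [-0.0008  0.0014  0.0001]
yaw 3.40 y at .511 0.4246 y at .59 0.4293 tip 0.6200
green rows x 0.4785..0.5545 near end mid y 0.4240
yaw 0.68 y at .511 0.4287 y at .59 0.4296 tip 0.6190Traceback (most recent call last):
  File "<string>", line 9, in <module>
    print('green rows x %.4f..%.4f'%(.56-r.max()/2000,.56-r.min()/2000), 'near end mid y %.4f'%(.45-np.median(k[r>r.max()-20])/2000))
                                         ~~~~~^^
    return umr_maximum(a, axis, None, out, keepdims, initial, where)
ValueError: zero-size array to reduction operation maximum which has no identity
```

>>> jog_arm([
  {"rotation":[0,0,0],"delta_pos":[0,0,-0.005],"gripper":0.01},
  {"rotation":[0,0,0],"delta_pos":[0,0,-0.015],"gripper":0.01},
  {"rotation":[0,0,0],"delta_pos":[0,0,-0.03],"gripper":0.01},
  {"rotation":[0,0,0],"delta_pos":[0,0,-0.03],"gripper":0.01},
  {"rotation":[0,0,4.74],"delta_pos":[0,0,0],"gripper":0.01},
  {"rotation":[0,0,0],"delta_pos":[0.0012,0.02,0],"gripper":0.01},
  {"rotation":[0,0,0],"delta_pos":[0.0023,0.04,0],"gripper":0.01},
  {"rotation":[0,0,0],"delta_pos":[0.0023,0.04,0],"gripper":0.01},
  {"rotation":[0,0,0],"delta_pos":[0.0023,0.04,0],"gripper":0.01},
  {"rotation":[0,0,0],"delta_pos":[0.0023,0.04,0],"gripper":0.01},
])

```text
time: 10.33
tool_pos: [0.5154, 0.2445, 0.1003]
tool_rot: [1.0, -0.017, 0.0, -0.0]
ft_force: [0.7, -0.8, -0.4]
finger_gap: 0.0185
grip_force: 58.5
```

>>> jog_arm([
  {"rotation":[0,0,0],"delta_pos":[0.0023,0.04,0],"gripper":0.01},
  {"rotation":[0,0,0],"delta_pos":[0.0023,0.04,0],"gripper":0.01},
  {"rotation":[0,0,0],"delta_pos":[0.0023,0.04,0],"gripper":0.01},
  {"rotation":[0,0,0],"delta_pos":[0.0023,0.04,0],"gripper":0.01},
  {"rotation":[0,0,0],"delta_pos":[0.0023,0.04,0],"gripper":0.01},
  {"rotation":[0,0,0],"delta_pos":[0.0023,0.04,0],"gripper":0.01},
  {"rotation":[0,0,0],"delta_pos":[0.0023,0.04,0],"gripper":0.01},
  {"rotation":[0,0,0],"delta_pos":[0.0023,0.04,0],"gripper":0.01},
  {"rotation":[0,0,0],"delta_pos":[0.0023,0.04,0],"gripper":0.01},
  {"rotation":[0,0,0],"delta_pos":[0.0023,0.04,0],"gripper":0.01},
])

```text
time: 11.17
tool_pos: [0.5245, -0.1563, 0.1006]
tool_rot: [1.0, -0.017, 0.001, 0.0]
ft_force: [0.5, -0.1, -0.2]
finger_gap: 0.019
grip_force: 58.5
```

>>> jog_arm([
  {"rotation":[0,0,0],"delta_pos":[0.0015,0.025,0],"gripper":0.01},
  {"rotation":[0,0,0],"delta_pos":[0.001,0.0124,0],"gripper":0.01},
  {"rotation":[0,0,0],"delta_pos":[0,0,0],"gripper":0.01},
  {"rotation":[0,0,0],"delta_pos":[0,0,0],"gripper":0.01},
  {"rotation":[0,0,0],"delta_pos":[0,0,0],"gripper":0.01},
])

```text
time: 11.58
tool_pos: [0.5263, -0.1898, 0.0997]
tool_rot: [1.0, -0.016, 0.0, -0.0]
ft_force: [0.7, 0.2, -0.6]
finger_gap: 0.0188
grip_force: 58.5
```

```bash
python3 -c "
from h import *
to(.5258,-.1914,.03,-2)"
```

```text
t 11.58 pos [ 0.5263 -0.1898  0.0997] yaw -1.87 zaxis [ 0.     0.001 -1.   ] gap 0.0188 grip 58.5 F [ 0.7  0.2 -0.6]
turn about tool z 0.13, shift [-0.0004  0.0016  0.0697]
```

>>> jog_arm([
  {"rotation":[0,0,0.1],"delta_pos":[-0.0004,0.0016,0.02],"gripper":0.01},
  {"rotation":[0,0,0],"delta_pos":[0,0,0.02],"gripper":0.01},
  {"rotation":[0,0,0],"delta_pos":[0,0,0.01],"gripper":0.01},
  {"rotation":[0,0,0],"delta_pos":[0,0,0.006],"gripper":0.01},
  {"rotation":[0,0,0],"delta_pos":[0,0,0.004],"gripper":0.01},
  {"rotation":[0,0,0],"delta_pos":[0,0,0.004],"gripper":0.01},
  {"rotation":[0,0,0],"delta_pos":[0,0,0.002],"gripper":0.01},
  {"rotation":[0,0,0],"delta_pos":[0,0,0],"gripper":0.01},
  {"rotation":[0,0,0],"delta_pos":[0,0,0],"gripper":0.01},
])

```text
time: 12.33
tool_pos: [0.5258, -0.1929, 0.0337]
tool_rot: [1.0, -0.018, 0.0, -0.0]
ft_force: [0.3, 1.7, -1.3]
finger_gap: 0.0189
grip_force: 58.4
```

>>> jog_arm([
  {"rotation":[0,0,0],"delta_pos":[0,-0.001,0.002],"gripper":0.01},
  {"rotation":[0,0,0],"delta_pos":[0,0,0.0015],"gripper":0.01},
  {"rotation":[0,0,0],"delta_pos":[0,0,0.0008],"gripper":0.01},
  {"rotation":[0,0,0],"delta_pos":[0,0,0],"gripper":0.01},
  {"rotation":[0,0,0],"delta_pos":[0,0,0],"gripper":0.01},
])

```text
time: 12.75
tool_pos: [0.5259, -0.1922, 0.0299]
tool_rot: [1.0, -0.018, 0.0, 0.0]
ft_force: [-3.3, 3.6, 9.9]
finger_gap: 0.0187
grip_force: 59.4
```

Contact came at the expected height. I'll release, retreat and move toward the iron.

>>> jog_arm([
  {"rotation":[0,0,0],"delta_pos":[0,0,-0.0005],"gripper":0.022},
  {"rotation":[0,0,0],"delta_pos":[0,0,0],"gripper":0.027},
  {"rotation":[0,0,0],"delta_pos":[0,0,0],"gripper":0.034},
  {"rotation":[0,0,0],"delta_pos":[0,0,0],"gripper":0.034},
  {"rotation":[0,0,0],"delta_pos":[0,0,-0.005],"gripper":0.034},
  {"rotation":[0,0,0],"delta_pos":[0,0,-0.015],"gripper":0.034},
  {"rotation":[0,0,0],"delta_pos":[0,0,-0.03],"gripper":0.034},
  {"rotation":[0,0,0],"delta_pos":[0,0,-0.03],"gripper":0.034},
  {"rotation":[0,0,0],"delta_pos":[0,0,-0.02],"gripper":0.034},
])

```text
time: 13.5
tool_pos: [0.526, -0.1932, 0.1322]
tool_rot: [1.0, -0.019, 0.001, 0.001]
ft_force: [1.1, 0.9, 1.1]
finger_gap: 0.0341
grip_force: 0.0
```

>>> jog_arm([
  {"rotation":[0,0,0],"delta_pos":[0,-0.02,0],"gripper":0.045},
  {"rotation":[0,0,0],"delta_pos":[0,-0.04,0],"gripper":0.045},
  {"rotation":[0,0,0],"delta_pos":[0,-0.04,0],"gripper":0.045},
  {"rotation":[0,0,0],"delta_pos":[0,-0.04,0],"gripper":0.045},
  {"rotation":[0,0,0],"delta_pos":[0,-0.04,0],"gripper":0.045},
  {"rotation":[0,0,0],"delta_pos":[0,-0.04,0],"gripper":0.045},
  {"rotation":[0,0,0],"delta_pos":[0,-0.04,0],"gripper":0.045},
  {"rotation":[0,0,0],"delta_pos":[0,-0.04,0],"gripper":0.045},
  {"rotation":[0,0,0],"delta_pos":[0,-0.04,0],"gripper":0.045},
  {"rotation":[0,0,0],"delta_pos":[0,-0.04,0],"gripper":0.045},
])

```text
time: 14.33
tool_pos: [0.5394, 0.1886, 0.1297]
tool_rot: [1.0, -0.019, 0.0, 0.0]
ft_force: [1.3, -0.7, 0.5]
finger_gap: 0.0447
grip_force: 0.0
```

>>> jog_arm([
  {"rotation":[0,0,0],"delta_pos":[0,-0.04,0],"gripper":0.045},
  {"rotation":[0,0,0],"delta_pos":[0,-0.04,0],"gripper":0.045},
  {"rotation":[0,0,0],"delta_pos":[0,-0.03,0],"gripper":0.045},
  {"rotation":[0,0,0],"delta_pos":[0,0,0],"gripper":0.045},
  {"rotation":[0,0,0],"delta_pos":[0,0,0],"gripper":0.045},
])

```text
time: 14.75
tool_pos: [0.5427, 0.2991, 0.1291]
tool_rot: [1.0, -0.017, -0.0, -0.0]
ft_force: [0.2, -1.5, -0.4]
finger_gap: 0.045
grip_force: 0.0
```

```bash
cat > ax.py <<'E'
from h import *
# camera-frame axis of green handle between y-bounds on plane z
def green(c,x0,x1,y0,y1,z,S=2000):
    im=ortho(c,x0,x1,y0,y1,z,S).astype(int); m=(im[...,1]>im[...,2]+12); r=np.where(m.sum(1)>6)[0]
    mid=np.array([np.where(m[i])[0][[0,-1]].mean() for i in r]); X=x1-r/S; Y=y1-mid/S; p=np.polyfit(X,Y,1)
    print('green x %.4f..%.4f yaw %.2f y(mid) %.4f w %.4f'%(X.min(),X.max(),np.degrees(np.arctan(p[0])),np.polyval(p,X.mean()),m.sum(1).max()/S))
E
python3 -c "
from look import *
from ax import green
from hgt import cloud
to(.489,.348,.02,-.4)
c=eyes.capture('top'); np.savez('top6.npz',**c)
green(c,.45,.59,-.09,-.03,.025); green(c,.45,.59,-.225,-.16,.022)
W=cloud(c); im=c['image'].astype(int); g=(im[...,1]>im[...,0]+12); X,Y=W[...,0],W[...,1]
for n,(a,b,p,q) in dict(lf=(.53,.57,-.09,-.02),ln=(.46,.51,-.09,-.02),sf=(.53,.57,-.22,-.16),sn=(.47,.53,-.22,-.16)).items():
    m=g&(X>a)&(X<b)&(Y>p)&(Y<q); print(n,m.sum(),W[m][:,2].mean().round(4))
a=ortho(c,.44,.71,-.245,.06,.02,1600); i=ortho(c,.42,.64,.31,.39,.0105,1600)
h=a.shape[0]; i=np.vstack([i,np.zeros((h-i.shape[0],i.shape[1],3),np.uint8)]); o=np.hstack([a,i]); print(o.shape); cv2.imwrite('pics/t6.png',o)
"
```

```text
t 14.75 pos [0.5427 0.2991 0.1291] yaw -1.91 zaxis [-0.  0. -1.] gap 0.0450 grip 0.0 F [ 0.2 -1.5 -0.4]
turn about tool z -1.51, shift [-0.0541 -0.0485  0.1091]
green x 0.4720..0.5695 yaw -6.26 y(mid) -0.0558 w 0.0270
green x 0.4920..0.5685 yaw -1.13 y(mid) -0.1953 w 0.0250
lf 57 0.0259
ln 65 0.0299
sf 50 0.023
sn 65 0.0258
(431, 616, 3)
```

View pics/t6.png

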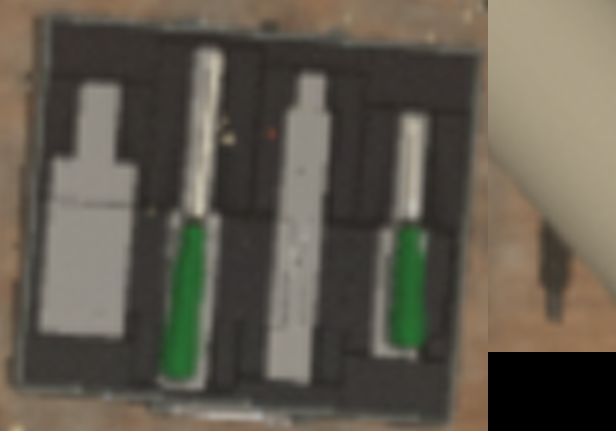

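Both drivers are in their pockets (short handle at (408,285), long at (183,300)) and depth is consistent with fully down. Next I'll check the iron's lengthwise position more exactly.

```bash
python3 -c "
from h import *
for n in ['top','scene']:
    c=dict(np.load(n+'0.npz')); S=1000
    im=ortho(c,.42,.64,.338,.358,.0105,S).astype(int)
    d=im[:,4:17]
    for r in list(range(8,40,2))+list(range(170,215,2)):
        m=d[r]; print(n,'%.3f'%(.64-r/S),'max R-B',(m[:,2]-m[:,0]).max(),'min sum',m.sum(1).min(),'maxsum',m.sum(1).max())
" | awk 'NR%1==0'
```

```text
top 0.632 max R-B 58 min sum 388 maxsum 393
top 0.630 max R-B 57 min sum 386 maxsum 389
top 0.628 max R-B 55 min sum 377 maxsum 380
top 0.626 max R-B 56 min sum 371 maxsum 373
top 0.624 max R-B 59 min sum 364 maxsum 372
top 0.622 max R-B 64 min sum 353 maxsum 366
top 0.620 max R-B 69 min sum 342 maxsum 364
top 0.618 max R-B 70 min sum 321 maxsum 361
top 0.616 max R-B 72 min sum 301 maxsum 357
top 0.614 max R-B 77 min sum 301 maxsum 355
top 0.612 max R-B 84 min sum 315 maxsum 352
top 0.610 max R-B 93 min sum 316 maxsum 352
top 0.608 max R-B 98 min sum 314 maxsum 360
top 0.606 max R-B 101 min sum 307 maxsum 359
top 0.604 max R-B 95 min sum 306 maxsum 371
top 0.602 max R-B 83 min sum 306 maxsum 397
top 0.470 max R-B 23 min sum 164 maxsum 182
top 0.468 max R-B 25 min sum 164 maxsum 184
top 0.466 max R-B 26 min sum 161 maxsum 191
top 0.464 max R-B 29 min sum 162 maxsum 202
top 0.462 max R-B 33 min sum 166 maxsum 216
top 0.460 max R-B 39 min sum 174 maxsum 241
top 0.458 max R-B 44 min sum 187 maxsum 271
top 0.456 max R-B 47 min sum 206 maxsum 294
top 0.454 max R-B 46 min sum 218 maxsum 299
[... 1723 characters left out ...]
sum 499
scene 0.454 max R-B 91 min sum 126 maxsum 441
scene 0.452 max R-B 79 min sum 138 maxsum 400
scene 0.450 max R-B 86 min sum 110 maxsum 406
scene 0.448 max R-B 94 min sum 102 maxsum 436
scene 0.446 max R-B 93 min sum 115 maxsum 447
scene 0.444 max R-B 91 min sum 110 maxsum 465
scene 0.442 max R-B 96 min sum 51 maxsum 483
scene 0.440 max R-B 106 min sum 178 maxsum 521
scene 0.438 max R-B 112 min sum 425 maxsum 542
scene 0.436 max R-B 109 min sum 451 maxsum 496
scene 0.434 max R-B 99 min sum 433 maxsum 456
scene 0.432 max R-B 94 min sum 435 maxsum 443
scene 0.430 max R-B 94 min sum 436 maxsum 442
scene 0.428 max R-B 98 min sum 439 maxsum 451
scene 0.426 max R-B 100 min sum 449 maxsum 457
```

>>> jog_arm([
  {"rotation":[0,0,-1.5],"delta_pos":[0,0,0],"gripper":0.042},
  {"rotation":[0,0,0],"delta_pos":[-0.0261,-0.0243,0],"gripper":0.042},
  {"rotation":[0,0,0],"delta_pos":[-0.026,-0.0242,0.02],"gripper":0.042},
  {"rotation":[0,0,0],"delta_pos":[0,0,0.035],"gripper":0.042},
  {"rotation":[0,0,0],"delta_pos":[0,0,0.03],"gripper":0.042},
  {"rotation":[0,0,0],"delta_pos":[0,0,0.015],"gripper":0.042},
  {"rotation":[0,0,0],"delta_pos":[0,0,0.006],"gripper":0.042},
  {"rotation":[0,0,0],"delta_pos":[0,0,0.002],"gripper":0.042},
  {"rotation":[0,0,0],"delta_pos":[0,0,0],"gripper":0.042},
  {"rotation":[0,0,0],"delta_pos":[0,0,0],"gripper":0.042},
])

```text
time: 15.63
tool_pos: [0.4929, 0.3463, 0.0229]
tool_rot: [1.0, -0.006, 0.001, -0.0]
ft_force: [0.1, 0.2, 0.0]
finger_gap: 0.042
grip_force: 0.0
```

```bash
python3 -c "
from h import *
to(.491,.3483,.02,-.43)"
```

```text
t 15.63 pos [0.4929 0.3463 0.0229] yaw -0.64 zaxis [ 0.002  0.001 -1.   ] gap 0.0420 grip 0.0 F [0.1 0.2 0. ]
turn about tool z -0.21, shift [-0.0019 -0.002   0.0029]
```

>>> jog_arm([
  {"rotation":[0,0,-0.2],"delta_pos":[-0.0015,-0.002,0.0025],"gripper":0.038},
  {"rotation":[0,0,0],"delta_pos":[0,0,0],"gripper":0.033},
  {"rotation":[0,0,0],"delta_pos":[0,0,0],"gripper":0.028},
  {"rotation":[0,0,0],"delta_pos":[0,0,0],"gripper":0.023},
  {"rotation":[0,0,0],"delta_pos":[0,0,0],"gripper":0.018},
  {"rotation":[0,0,0],"delta_pos":[0,0,0],"gripper":0.008},
  {"rotation":[0,0,0],"delta_pos":[0,0,0],"gripper":0.008},
  {"rotation":[0,0,0],"delta_pos":[0,0,0],"gripper":0.008},
])

```text
time: 16.3
tool_pos: [0.4905, 0.3486, 0.0195]
tool_rot: [1.0, -0.003, 0.0, -0.0]
ft_force: [-0.3, -0.5, 6.7]
finger_gap: 0.0166
grip_force: 59.3
```

```bash
python3 -c "
from look import *
from shank import shank
to(.53,-.12,.1,-4.4)
c0=dict(np.load('top0.npz')); c=eyes.capture('top'); np.savez('top7.npz',**c)
for cc in (c0,c):
    q,a,b=shank(cc,.555,.605,.33,.37,.0105); print('yaw %.2f y at .491 %.4f y at .58 %.4f x %.4f %.4f'%(np.degrees(np.arctan(q[0])),np.polyval(q,.491),np.polyval(q,.58),a,b))
    im=ortho(cc,.42,.64,.32,.375,.0105,1000).astype(int); m=im.sum(2)<260; 
    r=np.arange(195,202); print('near end', '%.4f'%(.64-np.where(m[150:,15:40].any(1))[0].max()/1000-.15), 'cols', [.375-np.where(m[i])[0].mean()/1000 for i in r if m[i].any()][:2])
"
```

```text
t 16.30 pos [0.4905 0.3486 0.0195] yaw -0.39 zaxis [ 0.001  0.    -1.   ] gap 0.0166 grip 59.3 F [-0.3 -0.5  6.7]
turn about tool z 4.01, shift [ 0.0753  0.4642 -0.0805]
yaw 0.03 y at .491 0.3477 y at .58 0.3477 x 0.5990 0.5560
near end 0.4420 cols [np.float64(0.349), np.float64(0.3495)]
yaw -44.11 y at .491 0.4463 y at .58 0.3600 x 0.5960 0.5790Traceback (most recent call last):
  File "<string>", line 9, in <module>
    r=np.arange(195,202); print('near end', '%.4f'%(.64-np.where(m[150:,15:40].any(1))[0].max()/1000-.15), 'cols', [.375-np.where(m[i])[0].mean()/1000 for i in r if m[i].any()][:2])
                                                        ~~~~~~~~~~~~~~~~~~~~~~~~~~~~~~~~~~~~~^^
    return umr_maximum(a, axis, None, out, keepdims, initial, where)
ValueError: zero-size array to reduction operation maximum which has no identity
```

>>> jog_arm([
  {"rotation":[0,0,0],"delta_pos":[0,0,-0.005],"gripper":0.008},
  {"rotation":[0,0,0],"delta_pos":[0,0,-0.015],"gripper":0.008},
  {"rotation":[0,0,0],"delta_pos":[0,0,-0.03],"gripper":0.008},
  {"rotation":[0,0,0],"delta_pos":[0,0,-0.03],"gripper":0.008},
  {"rotation":[0,0,3.8],"delta_pos":[0,0,0],"gripper":0.008},
  {"rotation":[0,0,0],"delta_pos":[0.003,0.02,0],"gripper":0.008},
  {"rotation":[0,0,0],"delta_pos":[0.0062,0.04,0],"gripper":0.008},
  {"rotation":[0,0,0],"delta_pos":[0.0062,0.04,0],"gripper":0.008},
  {"rotation":[0,0,0],"delta_pos":[0.0062,0.04,0],"gripper":0.008},
  {"rotation":[0,0,0],"delta_pos":[0.0062,0.04,0],"gripper":0.008},
])

```text
time: 17.18
tool_pos: [0.5044, 0.1647, 0.099]
tool_rot: [0.999, -0.037, -0.0, 0.0]
ft_force: [0.7, -0.6, -0.6]
finger_gap: 0.0169
grip_force: 58.6
```

>>> jog_arm([
  {"rotation":[0,0,0],"delta_pos":[0.0062,0.04,0],"gripper":0.008},
  {"rotation":[0,0,0],"delta_pos":[0.0062,0.04,0],"gripper":0.008},
  {"rotation":[0,0,0],"delta_pos":[0.0062,0.04,0],"gripper":0.008},
  {"rotation":[0,0,0],"delta_pos":[0.0062,0.04,0],"gripper":0.008},
  {"rotation":[0,0,0],"delta_pos":[0.0062,0.04,0],"gripper":0.008},
  {"rotation":[0,0,0],"delta_pos":[0.0062,0.04,0],"gripper":0.008},
  {"rotation":[0,0,0],"delta_pos":[0.0062,0.034,0],"gripper":0.008},
  {"rotation":[0,0,0],"delta_pos":[0.002,0.0123,0],"gripper":0.008},
  {"rotation":[0,0,0],"delta_pos":[0,0,0],"gripper":0.008},
  {"rotation":[0,0,0],"delta_pos":[0,0,0],"gripper":0.008},
])

```text
time: 18.02
tool_pos: [0.5289, -0.1221, 0.0989]
tool_rot: [0.999, -0.037, -0.0, -0.0]
ft_force: [-0.1, 0.2, -1.0]
finger_gap: 0.0168
grip_force: 58.6
```

>>> jog_arm([
  {"rotation":[0,0,0],"delta_pos":[0,0,0.02],"gripper":0.008},
  {"rotation":[0,0,0],"delta_pos":[0,0,0.02],"gripper":0.008},
  {"rotation":[0,0,0],"delta_pos":[0,0,0],"gripper":0.008},
  {"rotation":[0,0,0],"delta_pos":[0,0,0],"gripper":0.008},
  {"rotation":[0,0,0],"delta_pos":[0,0,0],"gripper":0.008},
  {"rotation":[0,0,0],"delta_pos":[0,0,0],"gripper":0.008},
])

```text
time: 18.52
tool_pos: [0.53, -0.1215, 0.0603]
tool_rot: [0.999, -0.036, 0.001, 0.0]
ft_force: [0.7, -0.2, -0.9]
finger_gap: 0.017
grip_force: 58.6
```

```bash
python3 -c "
from look import *
to(.5286,-.1218,.0295,-4.2)
c=eyes.capture('scene'); np.savez('scene8.npz',**c)
cv2.imwrite('pics/t8.png',ortho(c,.43,.70,-.25,.05,.05,1600))
"
```

```text
t 18.52 pos [ 0.53   -0.1215  0.0603] yaw -4.14 zaxis [ 0.002 -0.    -1.   ] gap 0.0170 grip 58.6 F [ 0.7 -0.2 -0.9]
turn about tool z 0.06, shift [-0.0014  0.0004  0.0308]
```

View pics/t8.png

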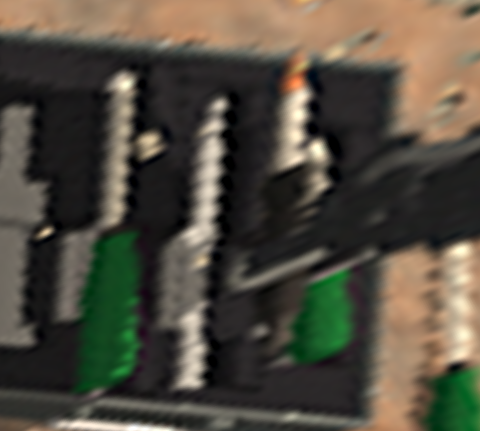

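The iron is held with its tip at (298,62) and handle end near (275,355), giving yaw about -4.4° and centre x about 0.5695, which matches its pocket. Lowering.

>>> jog_arm([
  {"rotation":[0,0,0],"delta_pos":[-0.001,0,0.008],"gripper":0.008},
  {"rotation":[0,0,0],"delta_pos":[0,0,0.005],"gripper":0.008},
  {"rotation":[0,0,0],"delta_pos":[0,0,0.004],"gripper":0.008},
  {"rotation":[0,0,0],"delta_pos":[0,0,0.004],"gripper":0.008},
  {"rotation":[0,0,0],"delta_pos":[0,0,0.004],"gripper":0.008},
  {"rotation":[0,0,0],"delta_pos":[0,0,0.002],"gripper":0.008},
  {"rotation":[0,0,0],"delta_pos":[0,0,0],"gripper":0.008},
  {"rotation":[0,0,0],"delta_pos":[0,0,0],"gripper":0.008},
])

```text
time: 19.23
tool_pos: [0.5281, -0.122, 0.0319]
tool_rot: [0.999, -0.037, -0.0, -0.0]
ft_force: [-0.0, -0.2, -0.3]
finger_gap: 0.0167
grip_force: 58.6
```

>>> jog_arm([
  {"rotation":[0,0,0],"delta_pos":[0,0,0.0015],"gripper":0.008},
  {"rotation":[0,0,0],"delta_pos":[0,0,0.001],"gripper":0.008},
  {"rotation":[0,0,0],"delta_pos":[0,0,0],"gripper":0.008},
  {"rotation":[0,0,0],"delta_pos":[0,0,0],"gripper":0.008},
])

```text
time: 19.57
tool_pos: [0.5282, -0.122, 0.0296]
tool_rot: [0.999, -0.037, 0.0, 0.0]
ft_force: [-0.2, -0.3, -0.6]
finger_gap: 0.0164
grip_force: 58.7
```

>>> jog_arm([
  {"rotation":[0,0,0],"delta_pos":[0,0,0.001],"gripper":0.008},
  {"rotation":[0,0,0],"delta_pos":[0,0,0.001],"gripper":0.008},
  {"rotation":[0,0,0],"delta_pos":[0,0,0],"gripper":0.008},
  {"rotation":[0,0,0],"delta_pos":[0,0,0],"gripper":0.008},
])

```text
time: 19.9
tool_pos: [0.5283, -0.1221, 0.0294]
tool_rot: [0.999, -0.037, 0.0, 0.0]
ft_force: [-10.7, 1.2, 23.8]
finger_gap: 0.017
grip_force: 61.9
```

>>> jog_arm([
  {"rotation":[0,0,0],"delta_pos":[0,0,-0.001],"gripper":0.02},
  {"rotation":[0,0,0],"delta_pos":[0,0,0],"gripper":0.025},
  {"rotation":[0,0,0],"delta_pos":[0,0,0],"gripper":0.032},
  {"rotation":[0,0,0],"delta_pos":[0,0,0],"gripper":0.032},
  {"rotation":[0,0,0],"delta_pos":[0,0,-0.005],"gripper":0.032},
  {"rotation":[0,0,0],"delta_pos":[0,0,-0.015],"gripper":0.032},
  {"rotation":[0,0,0],"delta_pos":[0,0,-0.03],"gripper":0.032},
  {"rotation":[0,0,0],"delta_pos":[0,0,-0.03],"gripper":0.032},
  {"rotation":[0,0,0],"delta_pos":[0,0,-0.02],"gripper":0.032},
])

```text
time: 20.65
tool_pos: [0.5289, -0.122, 0.1314]
tool_rot: [0.999, -0.037, 0.001, 0.0]
ft_force: [0.7, -1.2, -0.5]
finger_gap: 0.0322
grip_force: 0.0
```

>>> jog_arm([
  {"rotation":[0,0,-0.5],"delta_pos":[-0.003,-0.02,0],"gripper":0.068},
  {"rotation":[0,0,0],"delta_pos":[-0.0057,-0.04,0],"gripper":0.068},
  {"rotation":[0,0,0],"delta_pos":[-0.0057,-0.04,0],"gripper":0.068},
  {"rotation":[0,0,0],"delta_pos":[-0.0057,-0.04,0],"gripper":0.068},
  {"rotation":[0,0,0],"delta_pos":[-0.0057,-0.04,0],"gripper":0.068},
  {"rotation":[0,0,0],"delta_pos":[-0.0057,-0.04,0],"gripper":0.068},
  {"rotation":[0,0,0],"delta_pos":[-0.0057,-0.04,0],"gripper":0.068},
  {"rotation":[0,0,0],"delta_pos":[-0.0057,-0.04,0],"gripper":0.068},
  {"rotation":[0,0,0],"delta_pos":[-0.0057,-0.04,0],"gripper":0.068},
  {"rotation":[0,0,0],"delta_pos":[-0.0057,-0.035,0],"gripper":0.068},
])

```text
time: 21.48
tool_pos: [0.4977, 0.2584, 0.1289]
tool_rot: [0.999, -0.032, 0.0, -0.0]
ft_force: [-0.3, -0.1, -0.7]
finger_gap: 0.0678
grip_force: 0.0
```

>>> jog_arm([
  {"rotation":[0,0,0],"delta_pos":[-0.002,-0.0179,0],"gripper":0.068},
  {"rotation":[0,0,0],"delta_pos":[0,0,0.02],"gripper":0.068},
  {"rotation":[0,0,0],"delta_pos":[0,0,0.02],"gripper":0.068},
  {"rotation":[0,0,0],"delta_pos":[0,0,0.02],"gripper":0.068},
  {"rotation":[0,0,0],"delta_pos":[0,0,0],"gripper":0.068},
  {"rotation":[0,0,0],"delta_pos":[0,0,0],"gripper":0.068},
  {"rotation":[0,0,0],"delta_pos":[0,0,0],"gripper":0.068},
])

```text
time: 22.07
tool_pos: [0.498, 0.274, 0.0697]
tool_rot: [0.999, -0.032, 0.001, -0.0]
ft_force: [-0.2, -0.7, 0.4]
finger_gap: 0.0681
grip_force: 0.0
```

```bash
python3 -c "
from look import *
from hgt import cloud
to(.4974,.2737,.018,-3.7)
c=eyes.capture('top'); np.savez('top9.npz',**c); c0=dict(np.load('top6.npz'))
a,b=[ortho(k,.455,.70,-.16,-.09,.02,1000).astype(int).sum(2) for k in (c0,c)]
pocket=a>260; m=pocket&(b<a-60)
for r in range(20,235,15):
    k=np.where(m[r])[0]; p=np.where(pocket[r])[0]
    print('x %.3f'%(.70-r/1000),'pocket y %.4f %.4f'%(-.09-p.min()/1000,-.09-p.max()/1000) if len(p) else '', 'iron %.4f %.4f'%(-.09-k.min()/1000,-.09-k.max()/1000) if len(k) else '')
W=cloud(c); X,Y=W[...,0],W[...,1]; mm=(c['image'].astype(int).sum(2)<200)
for x0,x1 in [(.48,.51),(.51,.54),(.54,.57)]:
    q=(X>x0)&(X<x1)&(abs(Y+.1277+(X-.569)*.077)<.006); print(x0,q.sum(),W[q][:,2].mean().round(4), W[q][:,2].max().round(4))
cv2.imwrite('pics/t9.png',ortho(c,.44,.71,-.245,.31,.02,1400))
"
```

```text
t 22.07 pos [0.498  0.274  0.0697] yaw -3.71 zaxis [ 0.001  0.001 -1.   ] gap 0.0681 grip 0.0 F [-0.2 -0.7  0.4]
turn about tool z -0.01, shift [-0.0006  0.0004  0.0517]
x 0.680  
x 0.665  
x 0.650 pocket y -0.1260 -0.1420 iron -0.1270 -0.1300
x 0.635 pocket y -0.1180 -0.1460 
x 0.620 pocket y -0.1180 -0.1450 iron -0.1230 -0.1260
x 0.605 pocket y -0.1170 -0.1440 iron -0.1230 -0.1240
x 0.590 pocket y -0.1140 -0.1420 iron -0.1190 -0.1260
x 0.575 pocket y -0.1140 -0.1410 iron -0.1140 -0.1400
x 0.560 pocket y -0.1120 -0.1400 iron -0.1120 -0.1360
x 0.545 pocket y -0.1110 -0.1400 iron -0.1120 -0.1360
x 0.530 pocket y -0.1090 -0.1380 iron -0.1090 -0.1350
x 0.515 pocket y -0.1080 -0.1370 iron -0.1120 -0.1350
x 0.500 pocket y -0.1070 -0.1340 iron -0.1120 -0.1340
x 0.485 pocket y -0.1060 -0.1340 iron -0.1150 -0.1280
x 0.470 pocket y -0.1290 -0.1300 
0.48 29 0.0258 0.0346
0.51 26 0.0293 0.0373
0.54 24 0.0294 0.0361
```

The iron's handle lies inside its pocket (cam y -0.112 to -0.136 within -0.112 to -0.140), with its top at about 0.03. Now the pliers.

>>> jog_arm([
  {"rotation":[0,0,0],"delta_pos":[-0.0005,0,0.02],"gripper":0.066},
  {"rotation":[0,0,0],"delta_pos":[0,0,0.015],"gripper":0.066},
  {"rotation":[0,0,0],"delta_pos":[0,0,0.01],"gripper":0.066},
  {"rotation":[0,0,0],"delta_pos":[0,0,0.0065],"gripper":0.06},
  {"rotation":[0,0,0],"delta_pos":[0,0,0],"gripper":0.056},
  {"rotation":[0,0,0],"delta_pos":[0,0,0],"gripper":0.052},
  {"rotation":[0,0,0],"delta_pos":[0,0,0],"gripper":0.048},
  {"rotation":[0,0,0],"delta_pos":[0,0,0],"gripper":0.035},
  {"rotation":[0,0,0],"delta_pos":[0,0,0],"gripper":0.035},
  {"rotation":[0,0,0],"delta_pos":[0,0,0],"gripper":0.035},
])

```text
time: 22.95
tool_pos: [0.4977, 0.2744, 0.0186]
tool_rot: [0.999, -0.032, 0.001, -0.0]
ft_force: [-1.4, -0.5, 7.1]
finger_gap: 0.0423
grip_force: 60.3
```

```bash
python3 -c "
from look import *
to(.5391,.0071,.1,-4.4)
look('t10',[.51,.272,.02],(35,45))
"
```

```text
t 22.95 pos [0.4977 0.2744 0.0186] yaw -3.68 zaxis [ 0.002  0.001 -1.   ] gap 0.0423 grip 60.3 F [-1.4 -0.5  7.1]
turn about tool z 0.72, shift [ 0.0618  0.2633 -0.0814]
scene crop origin 182 212 scale 5.714285714285714
top crop origin 138 150 scale 4.444444444444445
```

View pics/t10.png

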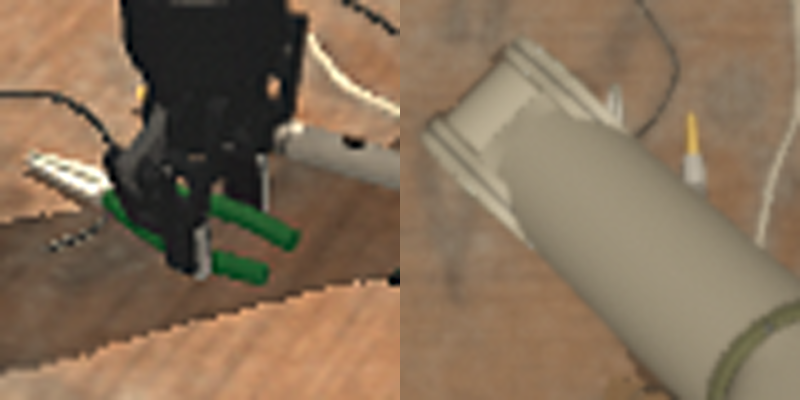

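The pliers are gripped across both handles at y≈40, with fingertips at (190,270) and (262,200). Lift and carry.

>>> jog_arm([
  {"rotation":[0,0,0],"delta_pos":[0,0,-0.005],"gripper":0.03},
  {"rotation":[0,0,0],"delta_pos":[0,0,-0.015],"gripper":0.03},
  {"rotation":[0,0,0.72],"delta_pos":[0,0,-0.03],"gripper":0.03},
  {"rotation":[0,0,0],"delta_pos":[0.004,0.018,-0.03],"gripper":0.03},
  {"rotation":[0,0,0],"delta_pos":[0.009,0.038,0],"gripper":0.03},
  {"rotation":[0,0,0],"delta_pos":[0.009,0.038,0],"gripper":0.03},
  {"rotation":[0,0,0],"delta_pos":[0.009,0.038,0],"gripper":0.03},
  {"rotation":[0,0,0],"delta_pos":[0.009,0.038,0],"gripper":0.03},
  {"rotation":[0,0,0],"delta_pos":[0.009,0.038,0],"gripper":0.03},
  {"rotation":[0,0,0],"delta_pos":[0.009,0.038,0],"gripper":0.03},
])

```text
time: 23.88
tool_pos: [0.5361, 0.0221, 0.098]
tool_rot: [0.999, -0.038, 0.001, 0.0]
ft_force: [0.9, -0.2, -0.8]
finger_gap: 0.0421
grip_force: 61.1
```

>>> jog_arm([
  {"rotation":[0,0,0],"delta_pos":[0.0038,0.0173,0],"gripper":0.03},
  {"rotation":[0,0,0],"delta_pos":[0,0,0.02],"gripper":0.03},
  {"rotation":[0,0,0],"delta_pos":[0,0,0.015],"gripper":0.03},
  {"rotation":[0,0,0],"delta_pos":[0,0,0],"gripper":0.03},
  {"rotation":[0,0,0],"delta_pos":[0,0,0],"gripper":0.03},
  {"rotation":[0,0,0],"delta_pos":[0,0,0],"gripper":0.03},
])

```text
time: 24.38
tool_pos: [0.5389, 0.0069, 0.0631]
tool_rot: [0.999, -0.038, 0.001, -0.0]
ft_force: [0.8, 0.4, -0.1]
finger_gap: 0.0421
grip_force: 61.1
```

```bash
python3 -c "
from look import *
to(.5391,.0071,.0336,-4.4)
c=eyes.capture('scene'); np.savez('scene11.npz',**c)
# green extents + pale jaw on pliers mid-plane
z=readout_z=None
from station import readout
z=float(readout.read_state()['tool_pos'][2])-.0186+.006
S=1000; im=ortho(c,.44,.68,-.06,.07,z,S).astype(int); g=im[...,1]>im[...,2]+15
r,k=np.where(g); print('green x %.4f..%.4f'%(.68-r.max()/S,.68-r.min()/S))
for R in range(20,240,10):
    k=np.where(g[R])[0]
    w=np.where(im[R].min(1)>150)[0]
    print('%.3f'%(.68-R/S),'green %.4f %.4f n%d'%(.07-k.min()/S,.07-k.max()/S,len(k)) if len(k) else '', 'white %.4f %.4f n%d'%(.07-w.min()/S,.07-w.max()/S,len(w)) if len(w) else '')
"
```

```text
t 24.38 pos [0.5389 0.0069 0.0631] yaw -4.38 zaxis [ 0.001  0.    -1.   ] gap 0.0421 grip 61.1 F [ 0.8  0.4 -0.1]
turn about tool z 0.02, shift [ 0.0002 -0.0002  0.0295]
green x 0.4550..0.6080
0.660  
0.650  white 0.0020 -0.0300 n16
0.640  white 0.0040 -0.0310 n15
0.630  white 0.0470 -0.0310 n40
0.620  white 0.0440 -0.0290 n35
0.610  white 0.0460 -0.0250 n35
0.600 green 0.0180 -0.0140 n26 white 0.0440 -0.0050 n15
0.590 green 0.0220 -0.0030 n26 white 0.0430 0.0390 n5
0.580 green 0.0230 -0.0010 n25 white 0.0430 0.0270 n17
0.570 green 0.0260 0.0100 n17 white 0.0560 0.0290 n15
0.560 green 0.0300 0.0220 n9 
0.550 green -0.0080 -0.0220 n15 white 0.0480 0.0430 n6
0.540 green -0.0020 -0.0210 n20 
0.530 green 0.0310 -0.0370 n55 
0.520 green 0.0320 -0.0340 n57 white 0.0690 0.0600 n10
0.510 green 0.0300 -0.0340 n55 white 0.0700 0.0400 n17
0.500 green 0.0030 -0.0350 n39 white 0.0640 0.0400 n11
0.490 green 0.0010 -0.0340 n36 white 0.0700 0.0330 n38
0.480 green 0.0010 -0.0340 n36 
0.470 green 0.0020 -0.0330 n36 
0.460 green 0.0030 -0.0230 n27 
0.450
```

>>> jog_arm([
  {"rotation":[0,0,0],"delta_pos":[0,0,0.008],"gripper":0.03},
  {"rotation":[0,0,0],"delta_pos":[0,0,0.006],"gripper":0.03},
  {"rotation":[0,0,0],"delta_pos":[0,0,0.004],"gripper":0.03},
  {"rotation":[0,0,0],"delta_pos":[0,0,0.003],"gripper":0.03},
  {"rotation":[0,0,0],"delta_pos":[0,0,0.002],"gripper":0.03},
  {"rotation":[0,0,0],"delta_pos":[0,0,0],"gripper":0.03},
  {"rotation":[0,0,0],"delta_pos":[0,0,0],"gripper":0.03},
])

```text
time: 25.02
tool_pos: [0.5383, 0.0065, 0.039]
tool_rot: [0.999, -0.039, -0.0, 0.0]
ft_force: [-1.0, -0.5, -0.4]
finger_gap: 0.0425
grip_force: 61.1
```

>>> jog_arm([
  {"rotation":[0,0,0],"delta_pos":[0,0,0.0015],"gripper":0.03},
  {"rotation":[0,0,0],"delta_pos":[0,0,0.0015],"gripper":0.03},
  {"rotation":[0,0,0],"delta_pos":[0,0,0],"gripper":0.03},
  {"rotation":[0,0,0],"delta_pos":[0,0,0],"gripper":0.03},
])

```text
time: 25.35
tool_pos: [0.5383, 0.0064, 0.036]
tool_rot: [0.999, -0.039, -0.0, 0.0]
ft_force: [0.1, -0.2, -0.5]
finger_gap: 0.0421
grip_force: 61.1
```

No resistance, so I'll keep lowering gently.

>>> jog_arm([
  {"rotation":[0,0,0],"delta_pos":[0,0,0.001],"gripper":0.03},
  {"rotation":[0,0,0],"delta_pos":[0,0,0.001],"gripper":0.03},
  {"rotation":[0,0,0],"delta_pos":[0,0,0],"gripper":0.03},
  {"rotation":[0,0,0],"delta_pos":[0,0,0],"gripper":0.03},
])

```text
time: 25.68
tool_pos: [0.5383, 0.0064, 0.034]
tool_rot: [0.999, -0.039, -0.0, 0.0]
ft_force: [-0.2, -0.5, -1.1]
finger_gap: 0.0424
grip_force: 61.1
```

>>> jog_arm([
  {"rotation":[0,0,0],"delta_pos":[0,0,0.0007],"gripper":0.03},
  {"rotation":[0,0,0],"delta_pos":[0,0,0],"gripper":0.03},
  {"rotation":[0,0,0],"delta_pos":[0,0,0],"gripper":0.03},
])

```text
time: 25.93
tool_pos: [0.5384, 0.0065, 0.0336]
tool_rot: [0.999, -0.039, 0.0, 0.0]
ft_force: [-2.2, 0.2, 4.4]
finger_gap: 0.0424
grip_force: 61.6
```

Contact came at the predicted 0.0336. Releasing and retreating.

>>> jog_arm([
  {"rotation":[0,0,0],"delta_pos":[0,0,0],"gripper":0.046},
  {"rotation":[0,0,0],"delta_pos":[0,0,0],"gripper":0.05},
  {"rotation":[0,0,0],"delta_pos":[0,0,0],"gripper":0.053},
  {"rotation":[0,0,0],"delta_pos":[0,0,0],"gripper":0.053},
  {"rotation":[0,0,0],"delta_pos":[0,0,-0.004],"gripper":0.053},
  {"rotation":[0,0,0],"delta_pos":[0,0,-0.01],"gripper":0.053},
  {"rotation":[0,0,0],"delta_pos":[0,0,-0.03],"gripper":0.053},
  {"rotation":[0,0,0],"delta_pos":[0,0,-0.03],"gripper":0.053},
  {"rotation":[0,0,0],"delta_pos":[0,0,-0.03],"gripper":0.053},
])

```text
time: 26.68
tool_pos: [0.5381, 0.0073, 0.1393]
tool_rot: [0.999, -0.038, 0.0, -0.0]
ft_force: [-0.2, -0.9, -0.1]
finger_gap: 0.0529
grip_force: 0.0
```

>>> jog_arm([
  {"rotation":[0,0,0],"delta_pos":[0,-0.02,-0.01],"gripper":0.053},
  {"rotation":[0,0,0],"delta_pos":[-0.004,-0.04,-0.01],"gripper":0.053},
  {"rotation":[0,0,0],"delta_pos":[-0.004,-0.04,0],"gripper":0.053},
  {"rotation":[0,0,0],"delta_pos":[-0.004,-0.04,0],"gripper":0.053},
  {"rotation":[0,0,0],"delta_pos":[-0.004,-0.04,0],"gripper":0.053},
  {"rotation":[0,0,0],"delta_pos":[-0.004,-0.04,0],"gripper":0.053},
  {"rotation":[0,0,0],"delta_pos":[-0.004,-0.04,0],"gripper":0.053},
  {"rotation":[0,0,0],"delta_pos":[-0.004,-0.03,0],"gripper":0.053},
  {"rotation":[0,0,0],"delta_pos":[0,0,0],"gripper":0.053},
  {"rotation":[0,0,0],"delta_pos":[0,0,0],"gripper":0.053},
])

```text
time: 27.52
tool_pos: [0.5315, 0.3007, 0.158]
tool_rot: [0.999, -0.036, -0.0, -0.001]
ft_force: [-0.0, -0.4, -0.5]
finger_gap: 0.0532
grip_force: 0.0
```

```bash
python3 -c "
from look import *
from hgt import cloud
to(.5,.3,.1,-4.4)
c=eyes.capture('top'); c2=eyes.capture('scene'); np.savez('topf.npz',**c)
W=cloud(c); im=c['image'].astype(int); g=(im[...,1]>im[...,0]+12); X,Y=W[...,0],W[...,1]
for n,(a,b,p,q) in dict(pl=(.5,.54,-.03,.05),pn=(.54,.6,-.03,.05),lf=(.53,.57,-.09,-.04),ln=(.46,.51,-.09,-.035),sf=(.53,.57,-.22,-.16),sn=(.47,.53,-.22,-.16)).items():
    m=g&(X>a)&(X<b)&(Y>p)&(Y<q); print(n,m.sum(),W[m][:,2].mean().round(4))
a=ortho(c,.44,.71,-.245,.06,.02,1600); p=proj(c2,[.57,-.09,.02])[0].astype(int)
k=50; s=cv2.resize(c2['image'][p[1]-k+5:p[1]+k-10,p[0]-k:p[0]+k,::-1],(312,265),interpolation=cv2.INTER_CUBIC)
s=np.vstack([s,np.zeros((a.shape[0]-265,312,3),np.uint8)]); cv2.imwrite('pics/fin.png',np.hstack([a,s]))
"
```

```text
t 27.52 pos [0.5315 0.3007 0.158 ] yaw -4.15 zaxis [-0.     0.002 -1.   ] gap 0.0532 grip 0.0 F [-0.  -0.4 -0.5]
turn about tool z 0.25, shift [-0.0314  0.0031  0.058 ]
pl 66 0.0231
pn 109 0.0222
lf 56 0.0268
ln 65 0.0298
sf 51 0.0243
sn 64 0.0254
```

View pics/fin.png

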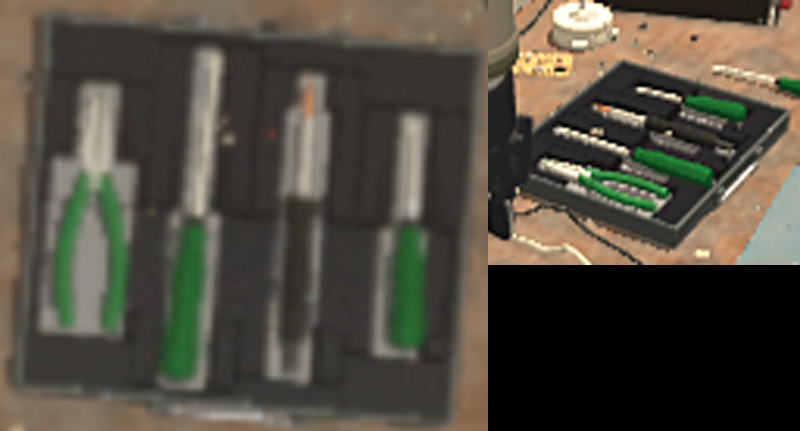

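All four tools lie in their own pockets: pliers (90,230), long driver (185,300), iron (300,230), short driver (408,285). Heights match fully seated, so I'm handing the job in.

```bash
python3 -c "
from station import env
print(env.sign_off())"
```

```text
the job is handed in; nothing more can be done
None
```

The longest and shortest screwdrivers, the soldering iron and the small pliers are each seated in their own tray pockets; the middle screwdriver and solder pump were not touched, and the job was handed in at about 28 s of robot time (sign-off gave no verdict).

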